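# Fit the D-spindle into the gear

## Task

Press the red button on the instrument case so that its lid springs right open, lift the steel spindle out and stand it, square end up, in the hole of the round bench block; let go of it there so that you can take it again from above by its free end. Then turn it until its flat matches the D-shaped bore of the brass gear, lower it through until its collar sits fully home on the hub, and let go. Do not let the spindle drop, and leave the lid open and the spray can, the dial stand and the mallet where they are.

Things in the scene. Friction and masses are not known exactly. Their poses are not given: they have to be found in the camera images.
- case: Black plastic instrument case fixed to the bench, 164 long (its x) by 128 wide (its y); lower half 32 high with 4 mm walls and floor, 60 high with the blue lid shut. Origin: centre of its underside. +x runs along the spindle lying in it, from foot to square end; the lid hinges on the long +y edge (y +64, height 32); the red button is on a ledge on the -y side
- case_nest (a point): Point on the axis of the spindle as it lies in the case, 30 above the bench; axes as the case. In this frame: saddle under the foot end at x -62 to -44 (cheeks up to z +6), close pocket round collar and square end at x +20 to +69 (46 wide, top z +8). Only the shank between is free to grip: fingers have 38 mm to the front wall (-y), 45 mm to the next nest (+y, top z +6), 26 mm below the axis
- button_top (a point): Centre of the top of the red push button, 25 mm across, 42 above the bench, on the case's ledge 33 mm outside the lid's front edge, pressed straight down; frame parallel to the case
- release (a joint): Travel of the red button in m: 0 up, 0.006 fully down; sprung, 1.5 N to start and about 4.5 N fully down; the latch lets go of the lid at about 0.0045
- lid (a joint): Angle of the blue lid in rad: 0 shut and latched, 2.1 open at its stop (leaning back beyond upright to the +y side of the case). Its spring opens it in about 1 s once the button has been pressed and holds it open
- lid_edge (a point): Middle of the lid's front edge (its -y edge when shut), 13 above the lid's lower rim, 128 mm from the hinge
- spindle: Loose steel spindle, about 0.2 kg, 128 long; own +x along its axis from foot to square end, +z the outward normal of its flat. Origin: on the axis at the collar's under face. D shank x -86 to 0: 16 diameter, flat 4.5 from the axis, last 5 mm tapered; collar x 0 to 8, 26 diameter; square end x 8 to 42, 12 x 12, faces square to y and z. Starts lying in the case, flat upward
- spindle_foot (a point): Centre of the spindle's foot (lower end of the shank), 86 mm from its origin; axes as the spindle
- spindle_head (a point): Centre of the end face of the square end, 42 mm from the spindle's origin; axes as the spindle
- bench_block: Round dark steel bench block, 72 mm diameter, 28 high, fixed, with a plain round hole of 18.5 mm diameter right through its middle down to the bench top. Origin: centre of its underside
- block_hole (a point): Centre of the mouth of the bench block's hole, 28 above the bench
- fixture: Assembly fixture fixed to the bench: steel base 120 x 120 x 12, two grey side walls, top plate 96 x 104 with its upper face 82 above the bench, two strap clamps at y -52 to -32 and +32 to +52 (16 mm wide) reaching up to 112. Origin: centre of its underside
- gear: Brass spur gear, 78 mm diameter, 18 thick, hub 40 diameter and 26 high, clamped on the fixture, does not turn. Bore right through, open below down to 12 above the bench: D shape, 17.2 diameter with its flat 5.1 from the axis on the gear's +x side (so the spindle's +z must point along the gear's +x). Origin: on the axis at the gear's under face
- gear_bore (a point): Centre of the bore on the hub's top face, where the collar must sit, 108 above the bench; axes as the gear
- spray_can: Yellow spray can with a red cap, 65 mm diameter, 178 high, loose, to be left alone. Origin: centre of its underside
- dial_stand: Dial indicator on a grey 50 x 60 x 50 mm base with a post, 170 high, dial reaching 83 mm out to its -x side, loose, to be left alone. Origin: centre of the base's underside
- brass_mallet: Small mallet lying on the bench, handle along its x (from x -94), brass head 62 mm long and 28 mm diameter at x +90, loose, to be left alone. Origin: under the handle at bench level

How it is judged:
On the way, in this order (a step that is already met when the one before it is completed fails the run):
1. the red button is pressed (value of joint release above 0.004 m), for 0.02 s.
2. the lid has sprung open to its stop (value of joint lid above 2 rad), for 0.1 s.
3. the spindle stands square end up in the bench block's hole, let go (horizontal distance between spindle_foot and block_hole below 0.006 m and height (world z) of spindle_foot below 0.006 m and angle between spindle's own x axis and vertical below 0.15 rad and contact force between the fingers and spindle below 0.1 N and linear speed of spindle below 0.05 m/s), for 0.2 s.
At the end, for the whole second after the job is handed in: The spindle stands at rest in the gear, square end up, flat to flat with the bore (within 0.2 rad), its collar on the hub (within 3 mm in height and sideways, tilt under 0.07 rad), let go, and the lid is still open (over 1.9 rad) (horizontal distance between spindle and gear_bore below 0.003 m and z of spindle in the frame of gear_bore below 0.003 m and z of spindle_foot in the frame of gear_bore below -0.08 m and angle between spindle's own x axis and vertical below 0.07 rad and angle between the z axis of spindle and the x axis of gear, either way round below 0.2 rad and linear speed of spindle below 0.02 m/s and value of joint lid above 1.9 rad); the robot touches nothing.
It fails at once if the spindle is dropped (it falls free, faster than 0.5 m/s, held by nothing) (contact force between the fingers and spindle below 0.05 N and linear speed of spindle above 0.5 m/s).
It fails at once if the spray can, dial stand or mallet is shifted by more than 20 mm (distance of any of spray_can, dial_stand, brass_mallet from where it was at the start of the episode above 0.02 m).
It also fails if it takes over 64 s, if anything falls off the work surface, if the arm or the gripper's body presses on something with over 40 N, if the wrist force passes 120 N, or if a joint passes its speed limit or range.

## Robot

A 6-joint arm with a two-finger parallel gripper is mounted at the origin on the work surface. World frame = base frame: x ahead of the robot, y to its left, z up, the work surface at z = 0. Lengths are in m, angles in rad, forces in N, time in s.
With the tool pointing down it reaches from about 0.425 to 0.95 m from the base axis. Payload 3.5 kg.
Tool frame: the origin (TCP) lies midway between the tips of the shut fingers; the grasp point (between the pads) lies 19 mm behind it; x points along the fingers, y is the direction in which the jaws open and shut, and the axes are right-handed (so a half turn about x gives the same grasp; the last joint's range is limited). The gripper opens to 85 mm and grips with 20 to 120 N. Pads are 22 mm wide; open, the fingers measure 114 mm over their backs; the gripper's body (76 mm by 85 mm) begins 54 mm behind the grasp point. The pads swing forward as they close: fully open they stand 13 mm farther back than shut.
Start: joints at [1, 0.286, 1.577, -0, 1.279, -0.15], TCP at [0.276, 0.616, 0.231] pointing down, gripper open.
Joint ranges: [-2.77, 2.77], [-0.9, 2.22], [0.21, 2.48], [-1.53, 4.67], [0.24, 2.81], [-2.84, 2.84]. Speed limits (rad/s): [2.79, 2.79, 3.14, 3.14, 3.14, 3.14].

## Interface

Orientations are given as a unit quaternion [x, y, z, w].
In Python, from plant import ctrl, vision gives the robot as it stands. The module is installed in compiled form; this text tells all that it offers.
- The arm moves only by the tool play_rows, never from a script. Its arguments are lists of equal length, an entry for each row: "claw": the closure in counts, from 0 (fully open) to 255 (shut); "travel": the shift along the tool's x, y, z in m, a list of three; "dr": the turn, a rotation vector about the tool's x, y, z in rad, a list of three. In form: {"claw": [claw, ...], "travel": [[tx, ty, tz], ...], "dr": [[wx, wy, wz], ...]}. A call has 1 to 20 rows; each row is the pose to reach, as a shift and turn from the pose measured when the call began, along the tool's axes at that moment; what a row does not reach only later rows make up. A row lasts 1/10 s, in which the tool goes at most 50 mm and 8.59 degrees, less where a joint would pass 70% of its speed; a pose out of reach is approached as far as the arm can. A call with a gripper value outside its range is refused whole. The fingers move at their own pace and stop on an object; "force" is the grip in N (left out, the last holds). Time passes only in rows, so rows that repeat a pose let the fingers close. It gives the time, the measured TCP pose, the force and the opening at its end, in the units of the state.
- ctrl.get_state(): the state, without advancing time (a new reading comes with each control period).
- vision.read_camera(name): name is "scene" or "top" or "wrist"; returns a dict with "img" (384x512x3 uint8, red, green, blue), "range_z" (384x512 float32, m along the optical axis (not along the pixel's ray), 0 where there is no reading), "K" (3x3 intrinsics, pixels), "world_to_cam" (4x4, takes a point from world to camera coordinates). Camera axes: x right, y up, looking along -z (the intrinsics and any distortion apply to the point x, -y, -z); pixel columns grow to the right and rows downward; lengths in m; the calibration is good to about 2 mm. A picture is of the moment at which its call begins.
- ctrl.sign_off(): hands the job in, once; it reports no verdict.
The state is a dict: "time": time; "qpos": joint angles; "dq": joint speeds; "joint_efforts": joint torques, N m; "eef_pos": TCP position; "tcp_rot": TCP orientation; "contact_force": force on the tool from outside, world axes, zero at the start; "wrist_torque": the same for the moment, N m; "opening": opening from 0.0 (shut) to 1.0 (fully open).
Only numpy, scipy, OpenCV 4.12 (cv2) and the standard library are available. Lean on these libraries where they do the work, as an engineer would, in place of code of your own. Each camera call takes 0.05 s, during which the arm holds its last target.

## Working session

There is one attempt and no reset: what is moved stays moved. The work goes in short steps, Python scripts to look and compute and a tool call to move; the robot and the scene stay as the last step left them, time stands still between calls to the robot, and variables do not carry over. Pictures are saved under pics/ and viewed, and the job is handed in when it is done.

Besides the shell and the picture viewer there is one more tool, called after "Call:" as name(argument=value, ...) on one line, values as JSON. play_rows: Moves the arm, as the interface text tells. Its arguments: {"type":"object","properties":{"claw":{"type":"array","items":{"type":"number"}},"travel":{"type":"array","items":{"type":"array","items":{"type":"number"}}},"dr":{"type":"array","items":{"type":"array","items":{"type":"number"}}},"force":{"type":"number"}},"required":["claw","travel","dr"]}

```bash
ls; mkdir -p pics; python3 - <<'E'
from plant import ctrl, vision
import cv2,numpy as np
print(ctrl.get_state())
for n in ["scene","top","wrist"]:
    d=vision.read_camera(n); np.savez(f"{n}0.npz",**d)
    cv2.imwrite(f"pics/{n}0.png",d["img"][:,:,::-1]); print(n,d["K"].tolist(),np.round(d["world_to_cam"],4).tolist())
E
```

```text
pics
{'time': 0.0, 'qpos': array([ 1.00000518e+00,  2.87172170e-01,  1.57820532e+00,  2.26302667e-06,
        1.27857678e+00, -1.50014927e-01]), 'dq': array([ 0.00011565, -0.00059211,  0.00017929, -0.00409107, -0.00037258,
        0.00135861]), 'joint_efforts': array([-8.84798283e-06, -4.05963814e+01, -2.92636800e+01, -1.29657524e-04,
        5.79869054e-03, -1.68544295e-05]), 'eef_pos': array([0.27533583, 0.61556485, 0.2299275 ]), 'tcp_rot': array([ 0.14689088,  0.69180967, -0.14845297,  0.69121934]), 'contact_force': array([ 0.49553151, -0.11812521, -0.45453668]), 'wrist_torque': array([0.03688429, 0.05949421, 0.01234572]), 'opening': 0.9998088926170451}
scene [[466.47946455954616, 0.0, 247.44243874691648], [0.0, 466.47946455954616, 187.48288010858337], [0.0, 0.0, 1.0]] [[-0.1784, 0.9839, -0.0029, 0.0788], [-0.72, -0.1286, 0.6819, 0.3568], [0.6706, 0.1237, 0.7314, -1.5968], [0.0, 0.0, 0.0, 1.0]]
top [[441.7685283168519, 0.0, 254.27123333303115], [0.0, 441.7685283168519, 194.09832723038758], [0.0, 0.0, 1.0]] [[-0.0121, -0.9998, 0.0173, 0.0102], [0.9879, -0.0092, 0.1548, -0.5854], [-0.1546, 0.0189, 0.9878, -1.2817], [0.0, 0.0, 0.0, 1.0]]
wrist [[296.4648568675227, 0.0, 258.31843923774056], [0.0, 296.4648568675227, 191.78083697779294], [0.0, 0.0, 1.0]] [[0.4074, 0.9132, -0.0021, -0.6728], [-0.8807, 0.3923, -0.2655, 0.035], [-0.2417, 0.11, 0.9641, -0.3785], [0.0, 0.0, 0.0, 1.0]]
```

View pics/scene0.png

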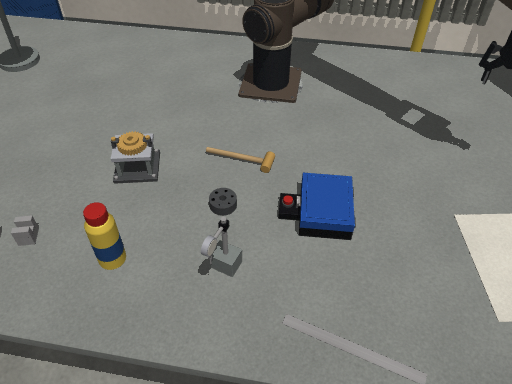

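View pics/top0.png

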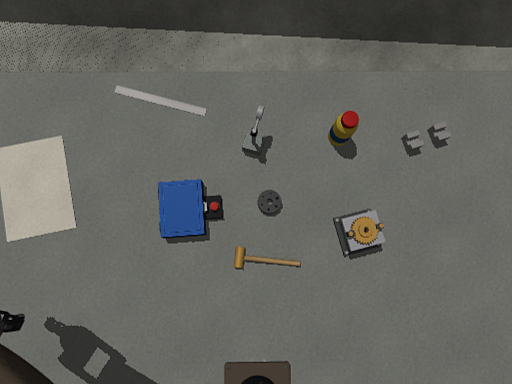

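View pics/wrist0.png

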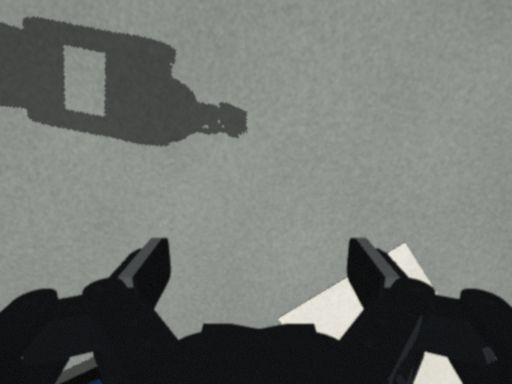

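```bash
cat > h.py <<'E'
import numpy as np,cv2
from scipy.spatial.transform import Rotation as R
def load(n): return dict(np.load(n))
def cloud(d,z=None):
    K=d["K"];T=d["world_to_cam"];Z=d["range_z"]
    v,u=np.mgrid[0:Z.shape[0],0:Z.shape[1]]
    x=(u-K[0,2])/K[0,0]*Z; y=-(v-K[1,2])/K[1,1]*Z
    P=np.stack([x,y,-Z],-1)
    W=(P-T[:3,3])@T[:3,:3]
    W[Z<=0]=np.nan
    return W
def proj(d,p):
    c=(np.atleast_2d(p))@d["world_to_cam"][:3,:3].T+d["world_to_cam"][:3,3]
    K=d["K"]; return np.stack([K[0,2]+K[0,0]*c[:,0]/-c[:,2],K[1,2]-K[1,1]*c[:,1]/-c[:,2]],-1)
def atz(d,uv,z):
    uv=np.atleast_2d(np.asarray(uv,float));K=d["K"];T=d["world_to_cam"]
    r=np.stack([(uv[:,0]-K[0,2])/K[0,0],-(uv[:,1]-K[1,2])/K[1,1],-np.ones(len(uv))],-1)@T[:3,:3]
    o=-T[:3,:3].T@T[:3,3]
    return o+r*((z-o[2])/r[:,2])[:,None]
def hsv(d): return cv2.cvtColor(d["img"],cv2.COLOR_RGB2HSV)
def goal(s,p,Rg):
    """tool-frame travel and dr from state s to world TCP p, rot Rg"""
    R0=R.from_quat(s["tcp_rot"]); return R0.inv().apply(np.asarray(p)-s["eef_pos"]),(R0.inv()*Rg).as_rotvec()
E
python3 - <<'E'
from h import *
for n in ["top","scene"]:
    d=load(n+"0.npz");W=cloud(d);H=hsv(d)
    print(n,"bench z", np.nanmedian(W[150:170,20:60,2]) , np.nanmedian(W[300:340,100:200,2]))
    for nm,lo,hi in [("blue",(105,120,40),(130,255,255)),("red",(0,150,80),(6,255,255)),("brass",(10,100,60),(25,255,255)),("yellow",(22,150,100),(32,255,255))]:
        m=cv2.inRange(H,np.array(lo),np.array(hi))
        k,l,st,c=cv2.connectedComponentsWithStats(m)
        for i in range(1,k):
            if st[i,4]>25:
                q=W[l==i]; q=q[~np.isnan(q[:,0])]
                print(nm,st[i].tolist(),c[i].round(1),np.median(q,0).round(4),np.percentile(q[:,2],[5,95]).round(3))
E
```

```text
top bench z 6.201466591847567e-05 -0.0012726138736943538
blue [330, 128, 13, 14, 48] [334.  135.7] [ 0.7609 -0.2366  0.06  ] [0.042 0.08 ]
blue [158, 179, 47, 59, 2409] [180.8 208.1] [0.5438 0.2212 0.0583] [0.054 0.063]
red [342, 111, 17, 16, 199] [350.  118.3] [ 0.7771 -0.264   0.1764] [0.172 0.18 ]
red [210, 202, 8, 8, 52] [213.9 205.6] [0.5515 0.1251 0.0404] [0.03  0.044]
brass [333, 113, 25, 26, 279] [342.4 128.8] [ 0.756  -0.2477  0.1352] [0.09  0.153]
brass [328, 131, 17, 15, 57] [333.5 140.8] [ 0.7525 -0.2443  0.0179] [0.002 0.03 ]
brass [349, 217, 30, 27, 550] [363.9 229.8] [ 0.4704 -0.3062  0.0995] [0.09  0.109]
brass [234, 247, 66, 21, 456] [258.4 259. ] [0.3898 0.0097 0.021 ] [0.014 0.029]
yellow [336, 114, 10, 19, 81] [339.5 123.8] [ 0.7717 -0.2406  0.1403] [0.132 0.148]
scene bench z -0.0002931065487973859 -0.00018011679859158446
blue [1, 0, 62, 20, 965] [32.5  8.1] [-0.9747 -1.511  -0.3271] [-0.398 -0.273]
blue [300, 173, 55, 59, 2918] [326.8 202.2] [0.5637 0.2206 0.0592] [0.041 0.062]
blue [92, 236, 31, 26, 376] [109.5 251.6] [ 0.8025 -0.2467  0.0612] [0.039 0.082]
red [283, 195, 10, 10, 78] [287.8 199.5] [0.5547 0.1238 0.041 ] [0.033 0.045]
red [83, 203, 25, 23, 449] [ 95.3 214. ] [ 0.7848 -0.2606  0.1767] [0.157 0.18 ]
brass [410, 0, 26, 52, 596] [422.2  24.9] [-0.7816  0.5952 -0.1373] [-0.258 -0.03 ]
brass [117, 131, 33, 24, 545] [131.7 142.8] [ 0.4817 -0.3052  0.1   ] [0.087 0.109]
brass [206, 147, 69, 26, 462] [248.2 157.7] [0.3944 0.0135 0.0202] [0.012 0.028]
brass [84, 213, 35, 36, 725] [102.5 233.1] [ 0.7989 -0.2482  0.1276] [0.092 0.148]
brass [98, 250, 28, 20, 220] [113.6 262.3] [ 0.802  -0.2472  0.0178] [0.004 0.032]
yellow [412, 0, 24, 52, 473] [423.1  24.7] [-0.7799  0.5983 -0.1361] [-0.256 -0.028]
yellow [85, 213, 34, 36, 690] [102.7 233.6] [ 0.7995 -0.2481  0.1262] [0.091 0.148]
yellow [98, 251, 28, 18, 199] [113.4 262.4] [ 0.802  -0.2472  0.0185] [0.005 0.032]
```

```bash
python3 - <<'E'
import cv2
for n,(a,b,c,e),k in [("top",(140,270,150,290),5),("top",(190,270,320,400),7),("scene",(120,245,95,175),6),("scene",(160,280,190,365),4)]:
    im=cv2.imread(f"pics/{n}0.png")[a:b,c:e]; im=cv2.resize(im,None,fx=k,fy=k,interpolation=cv2.INTER_CUBIC); print(im.shape); cv2.imwrite(f"pics/c_{n}_{c}.png",im)
E
```

```text
(650, 700, 3)
(560, 560, 3)
(750, 480, 3)
(480, 700, 3)
```

View pics/c_top_150.png

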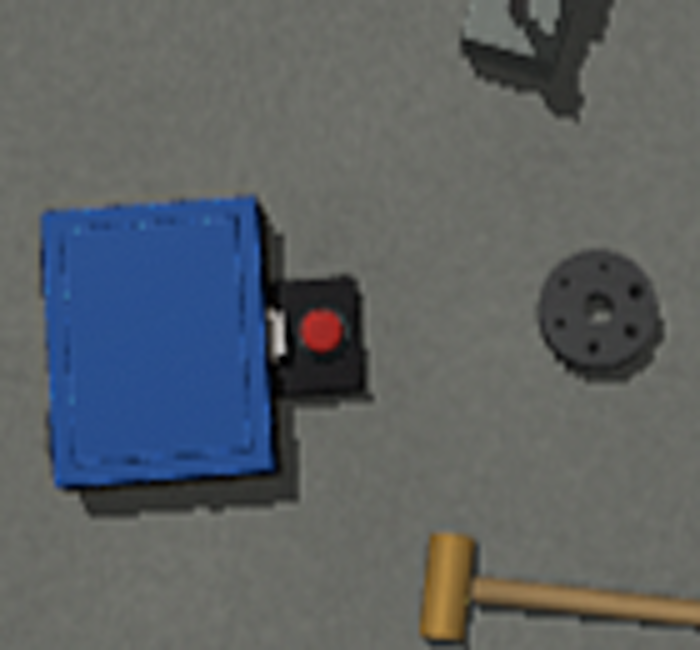

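View pics/c_top_320.png

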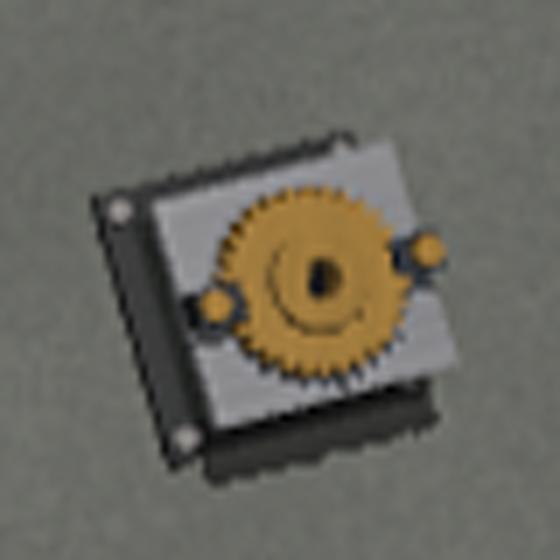

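View pics/c_scene_95.png

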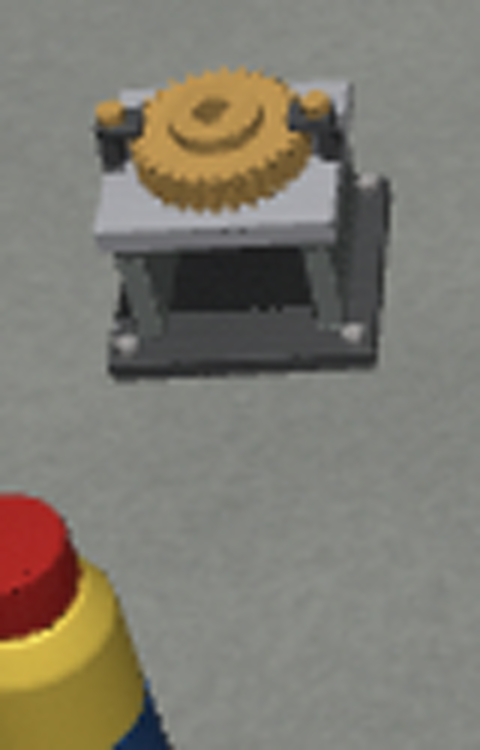

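```bash
python3 - <<'E'
from h import *
from plant import ctrl
s=ctrl.get_state();Rt=R.from_quat(s["tcp_rot"]).as_matrix();print(Rt.round(4)); print("yaw of tool y",np.arctan2(Rt[1,1],Rt[0,1]),"tool z",np.arctan2(Rt[1,2],Rt[0,2]))
d=load("wrist0.npz");T=d["world_to_cam"];o=-T[:3,:3].T@T[:3,3]
print("cam in tool",Rt.T@(o-s["eef_pos"]), "R cam in tool",(Rt.T@T[:3,:3].T).round(3))
# button, block, gear from clouds
for n in ["top","scene"]:
    d=load(n+"0.npz");W=cloud(d);H=hsv(d)
    m=(W[...,2]>.022)&(W[...,2]<.034)&(W[...,0]>.48)&(W[...,0]<.65)&(W[...,1]<.06)&(W[...,1]>-.09)
    q=W[m];print(n,"block",len(q),q.mean(0),q.min(0),q.max(0),(q.min(0)+q.max(0))/2)
    uv=np.argwhere(m)[:,::-1].astype(np.float32);e=cv2.minEnclosingCircle(uv)
    c=cv2.fitEllipse(cv2.convexHull(uv.astype(np.int32)));print(c, atz(d,c[0],.028))
    # lid top rectangle
    m=(W[...,2]>.052)&(W[...,2]<.066)&(W[...,0]>.4)&(W[...,0]<.68)&(W[...,1]<.32)&(W[...,1]>.12)&(H[...,1]>120)
    q=W[m][:,:2].astype(np.float32);r=cv2.minAreaRect(q);print("lid",len(q),r)
    # hub top
    m=(W[...,2]>.102)&(W[...,2]<.1105)&(np.hypot(W[...,0]-.475,W[...,1]+.305)<.03)
    q=W[m];print("hub",len(q),(q.min(0)+q.max(0))/2,q.mean(0))
    m=(H[...,0]<7)&(H[...,1]>150)&(W[...,2]>.036)&(W[...,2]<.05);uv=np.argwhere(m)[:,::-1];print("button",len(uv),uv.mean(0),atz(d,uv.mean(0),.042), W[m].mean(0))
E
```

```text
[[-1.000e-03  4.085e-01  9.128e-01]
 [-1.600e-03  9.128e-01 -4.085e-01]
 [-1.000e+00 -1.800e-03 -2.000e-04]]
yaw of tool y 1.1500220535862062 tool z -0.4207747243642952
cam in tool [-0.14255221 -0.00125243 -0.06743596] R cam in tool [[ 0.     0.266 -0.964]
 [ 1.    -0.001 -0.   ]
 [-0.001 -0.964 -0.266]]
top block 387 [ 0.56495652 -0.04135955  0.02688987] [ 0.52942937 -0.07756952  0.02203457] [ 0.60131406 -0.00720984  0.03292159] [ 0.56537171 -0.04238968  0.02747808]
((269.2053527832031, 201.5), (23.3112735748291, 23.491920471191406), 90.0) [[ 0.56507404 -0.04147241  0.028     ]]
lid 2351 ((0.5447525382041931, 0.2217402309179306), (0.16461719572544098, 0.12867848575115204), 3.7280266284942627)
hub 146 [ 0.47584183 -0.30287659  0.10607575] [ 0.47206349 -0.30781805  0.10548887]
button 50 [214.06 205.98] [[0.55117752 0.12478131 0.042     ]] [0.55133462 0.12486649 0.04082041]
scene block 479 [ 0.5680564  -0.04253059  0.02763969] [ 0.52941103 -0.07798862  0.02213463] [ 0.60288037 -0.00674224  0.03350619] [ 0.5661457  -0.04236543  0.02782041]
((222.41897583007812, 198.46954345703125), (22.47861671447754, 28.140445709228516), 86.48225402832031) [[ 0.56884301 -0.04231787  0.028     ]]
lid 2598 ((0.5458686947822571, 0.22025203704833984), (0.1676461547613144, 0.12799134850502014), 4.412034034729004)
hub 147 [ 0.47286813 -0.30480311  0.10621828] [ 0.47353778 -0.30828384  0.10631573]
button 67 [287.68656716 199.13432836] [[0.55407567 0.12385684 0.042     ]] [0.55354144 0.12382614 0.04142774]
```

```bash
cat >> h.py <<'E'
def down(yaw):
    """tool pointing down, tool y at yaw"""
    x=np.array([0,0,-1.]);y=np.array([np.cos(yaw),np.sin(yaw),0]);return R.from_matrix(np.stack([x,y,np.cross(x,y)],1))
E
python3 - <<'E'
from h import *
from plant import ctrl
s=ctrl.get_state()
print(goal(s,[.552,.122,.10],down(1.638-np.pi)))
E
```

```text
(array([ 0.13074368, -0.33742104,  0.45413191]), array([2.65361350e+00, 2.33136216e-03, 9.29889217e-04]))
```

Call:
play_rows(claw=[255, 255, 255, 255, 255, 255, 255, 255, 255, 255, 255, 255, 255, 255, 255, 255, 255, 255, 255, 255], travel=[[0.1307, -0.3374, 0.4541], [0.1307, -0.3374, 0.4541], [0.1307, -0.3374, 0.4541], [0.1307, -0.3374, 0.4541], [0.1307, -0.3374, 0.4541], [0.1307, -0.3374, 0.4541], [0.1307, -0.3374, 0.4541], [0.1307, -0.3374, 0.4541], [0.1307, -0.3374, 0.4541], [0.1307, -0.3374, 0.4541], [0.1307, -0.3374, 0.4541], [0.1307, -0.3374, 0.4541], [0.1307, -0.3374, 0.4541], [0.1307, -0.3374, 0.4541], [0.1307, -0.3374, 0.4541], [0.1307, -0.3374, 0.4541], [0.1307, -0.3374, 0.4541], [0.1307, -0.3374, 0.4541], [0.1307, -0.3374, 0.4541], [0.1307, -0.3374, 0.4541]], dr=[[2.6536, 0.0023, 0.0009], [2.6536, 0.0023, 0.0009], [2.6536, 0.0023, 0.0009], [2.6536, 0.0023, 0.0009], [2.6536, 0.0023, 0.0009], [2.6536, 0.0023, 0.0009], [2.6536, 0.0023, 0.0009], [2.6536, 0.0023, 0.0009], [2.6536, 0.0023, 0.0009], [2.6536, 0.0023, 0.0009], [2.6536, 0.0023, 0.0009], [2.6536, 0.0023, 0.0009], [2.6536, 0.0023, 0.0009], [2.6536, 0.0023, 0.0009], [2.6536, 0.0023, 0.0009], [2.6536, 0.0023, 0.0009], [2.6536, 0.0023, 0.0009], [2.6536, 0.0023, 0.0009], [2.6536, 0.0023, 0.0009], [2.6536, 0.0023, 0.0009]], force=40)

```text
time: 2.15
eef_pos: [0.5517, 0.122, 0.0998]
tcp_rot: [-0.706, -0.025, 0.707, -0.025]
contact_force: [0.1, 0.5, -0.4]
opening: -0.002
```

```bash
cat > look.py <<'E'
import sys
from h import *
from plant import ctrl, vision
tag=sys.argv[1]
for n in sys.argv[2:]:
    d=vision.read_camera(n);np.savez(f"{n}{tag}.npz",**d);cv2.imwrite(f"pics/{n}{tag}.png",d["img"][:,:,::-1])
s=ctrl.get_state();print({k:np.round(v,4).tolist() for k,v in s.items() if k!="joint_efforts" and k!="dq"})
E
python3 look.py 1 wrist top
```

```text
{'time': 2.25, 'qpos': [0.0381, 0.1931, 1.9468, -0.0, 1.002, 1.5402], 'eef_pos': [0.5518, 0.122, 0.0999], 'tcp_rot': [-0.7066, -0.0243, 0.7068, -0.0243], 'contact_force': [-0.9764, 0.7849, 0.5737], 'wrist_torque': [-0.029, 0.0293, 0.0296], 'opening': -0.0013}
```

View pics/wrist1.png

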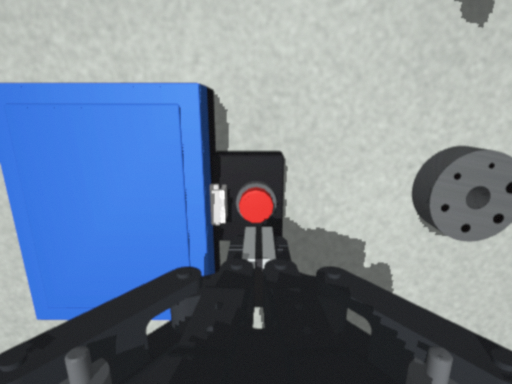

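View pics/top1.png

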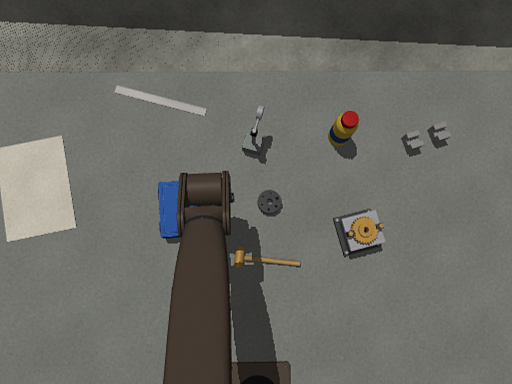

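```bash
python3 - <<'E'
from h import *
from plant import ctrl
d=load("wrist1.npz");H=hsv(d);W=cloud(d)
m=(H[...,0]<7)|(H[...,0]>174);m&=(H[...,1]>150);uv=np.argwhere(m)[:,::-1];print(uv.mean(0),len(uv),atz(d,uv.mean(0),.042),np.nanmedian(W[m],0))
m=(W[...,2]>.024)&(W[...,2]<.032)&(W[...,1]<.05);q=W[m];print(q.min(0),q.max(0),np.median(q,0))
m=(H[...,0]>105)&(H[...,0]<130)&(H[...,1]>120)&(W[...,2]>.05);q=W[m][:,:2].astype(np.float32);print(cv2.minAreaRect(q),np.nanmedian(W[m],0))
s=ctrl.get_state();print(goal(s,[.552,.122,.0355],down(1.638-np.pi)))
A=[];b=[]
for q,p in [((.28717,1.5782),(.6667,.22993)),((.1931,1.9468),(.556,.0999))]:
    pass
E
```

```text
[255.68253968 205.26349206] 945 [[0.55296312 0.12292959 0.042     ]] [0.55283552 0.12297971 0.04193086]
[ 0.53112651 -0.07547219  0.02401414] [ 0.60264951 -0.00735753  0.03058579] [ 0.56731612 -0.03906929  0.02806194]
((0.5454472303390503, 0.2109268456697464), (0.16415619850158691, 0.14646384119987488), 4.253471851348877) [0.56509422 0.22177815 0.06001956]
(array([ 6.44005907e-02,  4.15068589e-05, -1.69658888e-04]), array([ 1.50126226e-03,  2.99207535e-04, -6.36669922e-06]))
```

Call:
play_rows(claw=[255, 255, 255, 255, 255, 255, 255, 255, 255, 255, 255], travel=[[0.045, 0.0, 0.0], [0.055, 0, 0], [0.06, 0, 0], [0.0635, 0, 0], [0.0635, 0, 0], [0.0635, 0, 0], [0.0635, 0, 0], [0.05, 0, 0], [0.02, 0.02, 0], [-0.03, 0.03, 0], [-0.08, 0.03, 0]], dr=[[0, 0, 0], [0, 0, 0], [0, 0, 0], [0, 0, 0], [0, 0, 0], [0, 0, 0], [0, 0, 0], [0, 0, 0], [0, 0, 0], [0, 0, 0], [0, 0, 0]])

```text
time: 3.35
eef_pos: [0.554, 0.091, 0.1806]
tcp_rot: [0.707, 0.024, -0.707, 0.024]
contact_force: [0.6, 0.3, -0.8]
opening: 0.003
```

```bash
python3 look.py 2 top scene wrist
```

```text
{'time': 3.5, 'qpos': [-0.0162, 0.0814, 1.8992, -0.0, 1.1478, 1.4862], 'eef_pos': [0.5578, 0.0919, 0.1855], 'tcp_rot': [0.7113, 0.0239, -0.702, 0.0244], 'contact_force': [-0.8201, 1.0288, -0.8304], 'wrist_torque': [0.0149, -0.0244, -0.0228], 'opening': -0.0001}
```

View pics/wrist2.png

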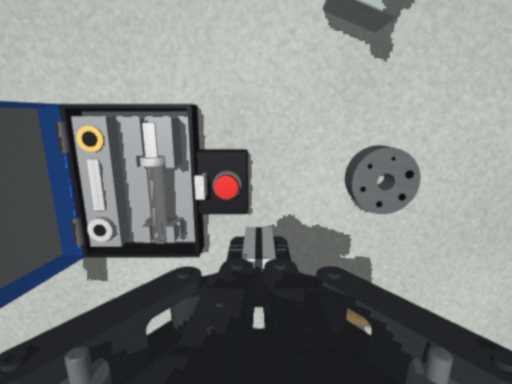

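View pics/scene2.png

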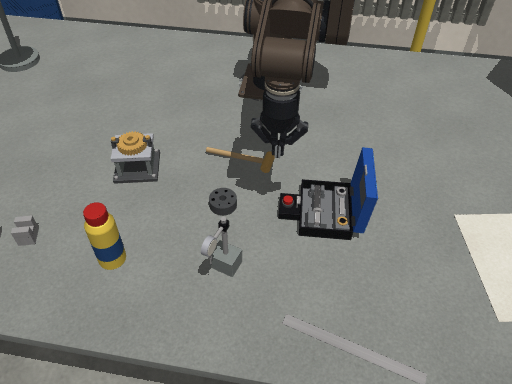

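```bash
python3 - <<'E'
from h import *
d=load("wrist2.npz");W=cloud(d);im=d["img"]
c=im[95:265,55:255,::-1];cv2.imwrite("pics/cw2.png",cv2.resize(c,None,fx=4,fy=4,interpolation=cv2.INTER_CUBIC)[:600])
# case frame guess
yaw=np.deg2rad(4.0);c0=np.array([.5455,.2205]);ex=np.array([np.cos(yaw),np.sin(yaw)]);ey=np.array([-ex[1],ex[0]])
X=(W[...,:2]-c0)@ex;Y=(W[...,:2]-c0)@ey
m=(np.abs(X)<.085)&(np.abs(Y)<.066)&(W[...,2]<.06)
g=np.full((34,28),-1.)
for i,x in enumerate(np.arange(.082,-.086,-.005)):
    print("%4d"%(x*1000)," ".join("%3.0f"%(1000*np.median(W[...,2][m&(abs(X-x)<.0025)&(abs(Y-y)<.002)])) if (m&(abs(X-x)<.0025)&(abs(Y-y)<.002)).any() else "  ." for y in np.arange(.064,-.068,-.004)))
print([round(y*1000) for y in np.arange(.064,-.068,-.004)])
E
```

```text
82  37  17   1  31  31   1  32  31   1  31  31  16  32  32  32  32  32  31  31  32  32  31  31  32  32  32  32  32  32  32  32  31  12
  77  34  19   6   6   6   6   6   5   5   5   5   5   5   5   5   5   6   5   5   5   5   5   5   5   5   5   5   5   5   4  32  32  23
  72  34  21   5   5   5   5   5   4   5   5   5   5   5   5   5   5   5   5   5   5   5   5   5   5   5   5   5   5   5   5   5  32  24
  66  34  30  28  28  28  28  28  28  28  28  25   8   5   6   6   5  37  38  38  38  28  24  24   5  38  38  38  34   6   5   5  33  25
  61  37  31  28  28  28  28  28  28  28  29  27  10   5   .   .   .  38  38  38  38  35  36  36  36  38  38  38  36   7   5   5  31  22
  56  37  32  27  28  30  31  31  31  31  28  25  11   5   7   .   .  38  38  38  38  36  36  36  36  38  38  38  35  10   5   5  32  23
  51  37  32  28  29  31  31  31  31  31  31  23   9   5   .   .   .  38  38  39  38  36  36  36  36  38  38  38  33   6   5   5  32  23
  46  37  32  28  30  31  31  31  32  31  31  23   6   5   .   .   .  38  38  38  38  36  36  36  36  38  38  38  35   6   5   5  32  24
  41  
[... 2999 characters left out ...]
  32  22
 -68  34  29  28  28  28  27  28  28  28  28  25   9   5   5   5   .   .   .   .   .   .   .   .   .   .   6   5   5   5   5   6  32  23
 -73  34  30   .   .   .   .   .   .   .   6   5   5   5   5   5   .   .   5   5   .   .   6   .   .   5   5   5   5   5   5   5  31  24
 -78  35  27  24  23  25  24  23  25  23  19  20  20  20  18  19  20  20  18  21  20  20  19  20  20  19  20  19  20  18  19  23  31  23
 -83  39  32  32  32  32  32  32  32  31  32  32  31  32  31  32  33  32  32  31  32  32  32  31  32  31  33  32  32  33  32  32  32  14
[64, 60, 56, 52, 48, 44, 40, 36, 32, 28, 24, 20, 16, 12, 8, 4, 0, -4, -8, -12, -16, -20, -24, -28, -32, -36, -40, -44, -48, -52, -56, -60, -64]
```

View pics/cw2.png

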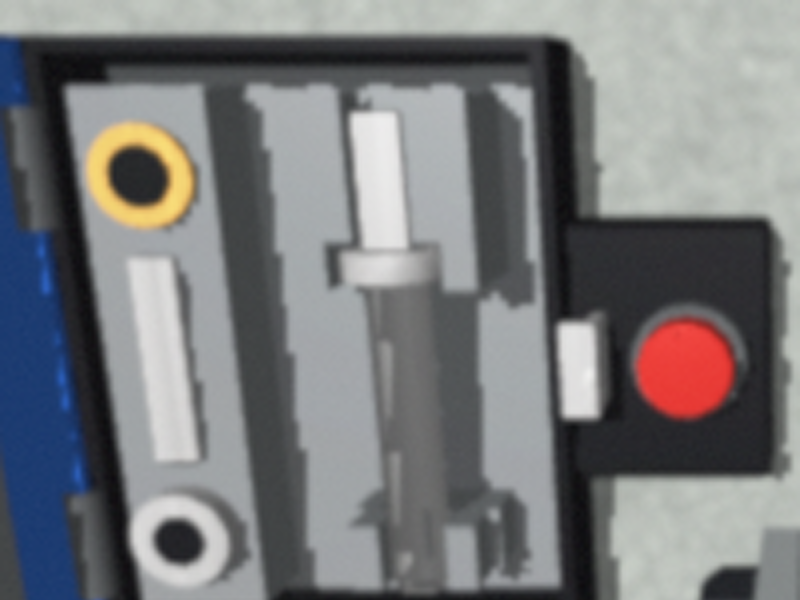

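```bash
python3 - <<'E'
from h import *
from plant import ctrl
s=ctrl.get_state();print(s["time"],s["qpos"],s["eef_pos"])
P=[((1.00000518,.28717217,1.57820532,1.27857678),(0.27533583,0.61556485,0.2299275)),((.0381,.1931,1.9468,1.002),(.5518,.122,.0999)),(s["qpos"][[0,1,2,4]],s["eef_pos"])]
from scipy.optimize import least_squares
def f(x):
    L1,L2,h,lat,a=x;o=[]
    for q,p in P:
        t=q[1]+q[2]+q[3]
        r=L1*np.sin(q[1])+L2*np.sin(q[1]+q[2])+.30*np.sin(t)+a;z=h+L1*np.cos(q[1])+L2*np.cos(q[1]+q[2])+.30*np.cos(t)
        c,sn=np.cos(q[0]),np.sin(q[0])
        o+=[c*r-sn*lat-p[0],sn*r+c*lat-p[1],z-p[2]]
    return o
r=least_squares(f,[.5,.5,.4,.1,0]);print(r.x,np.abs(r.fun).max())
E
```

```text
3.5 [-1.62195260e-02  8.14166785e-02  1.89920836e+00 -2.68294127e-05
  1.14779031e+00  1.48620323e+00] [0.55775862 0.0918598  0.18554621]
[ 0.45719476  0.57219745  0.25832198  0.1008958  -0.01098446] 0.002621534916131041
```

```bash
python3 - <<'E'
from h import *
d=load("wrist2.npz")
for nm,p,z in [("sqL",(142.5,123),.036),("sqR",(154.25,123),.036),("sq2L",(145.5,157),.036),("sq2R",(157,157),.036),("colunder",(152.5,167.),.042),("coltop",(151,157.5),.043),("footL",(154,243),.030),("footR",(165.7,243),.030),("hole",(386,180.5),.028)]:
    print(nm,atz(d,p,z).round(4))
print((R.from_euler('z',0)).as_quat())
E
```

```text
sqL [[0.6094 0.2073 0.036 ]]
sqR [[0.6102 0.1958 0.036 ]]
sq2L [[0.5762 0.2052 0.036 ]]
sq2R [[0.577  0.1937 0.036 ]]
colunder [[0.5676 0.1963 0.042 ]]
coltop [[0.5771 0.1972 0.043 ]]
footL [[0.4803 0.2003 0.03  ]]
footR [[0.4812 0.1875 0.03  ]]
hole [[ 0.5674 -0.044   0.028 ]]
[0. 0. 0. 1.]
```

```bash
cat >> h.py <<'E'
def lean(az_s,theta):
    """tool for a spindle lying along azimuth az_s, leaning theta towards its square end; tool z ~ -spindle"""
    ex=np.array([np.cos(az_s),np.sin(az_s),0]);x=-np.sin(theta)*ex-np.cos(theta)*np.array([0,0,1.]);y=np.array([ex[1],-ex[0],0])
    return R.from_matrix(np.stack([x,y,np.cross(x,y)],1))
E
python3 - <<'E'
from h import *
from plant import ctrl
s=ctrl.get_state()
Rg=lean(.065,np.deg2rad(30));t=Rg.as_matrix()[:,0];G=np.array([.545,.1975,.030])
print(Rg.as_matrix().round(3)); print(goal(s,G+.019*t-.10*t,Rg))
E
```

```text
[[-0.499  0.065 -0.864]
 [-0.032 -0.998 -0.056]
 [-0.866  0.     0.5  ]]
(array([ 0.08572931, -0.10622539, -0.03386618]), array([ 0.00301635, -0.53672823, -0.00197724]))
```

Call:
play_rows(claw=[150, 150, 150, 150, 150, 150, 150, 150, 150], travel=[[0.0, -0.05, -0.0339], [0.04, -0.1062, -0.0339], [0.06, -0.1062, -0.0339], [0.0857, -0.1062, -0.0339], [0.0857, -0.1062, -0.0339], [0.0857, -0.1062, -0.0339], [0.0857, -0.1062, -0.0339], [0.0857, -0.1062, -0.0339], [0.0857, -0.1062, -0.0339]], dr=[[0, -0.13, 0], [0, -0.26, 0], [0, -0.4, 0], [0.003, -0.5367, -0.002], [0.003, -0.5367, -0.002], [0.003, -0.5367, -0.002], [0.003, -0.5367, -0.002], [0.003, -0.5367, -0.002], [0.003, -0.5367, -0.002]])

```text
time: 4.4
eef_pos: [0.5865, 0.2, 0.104]
tcp_rot: [-0.503, -0.016, 0.864, -0.028]
contact_force: [-0.2, -0.9, 1.2]
opening: 0.414
```

```bash
python3 look.py 3 wrist top
```

```text
{'time': 4.5, 'qpos': [0.1482, 0.5734, 1.4989, 0.0417, 1.587, 1.6438], 'eef_pos': [0.586, 0.2, 0.1027], 'tcp_rot': [-0.5016, -0.0164, 0.8645, -0.0279], 'contact_force': [-0.1228, -1.0209, 0.3221], 'wrist_torque': [0.0418, -0.2816, 0.0126], 'opening': 0.4125}
```

View pics/wrist3.png

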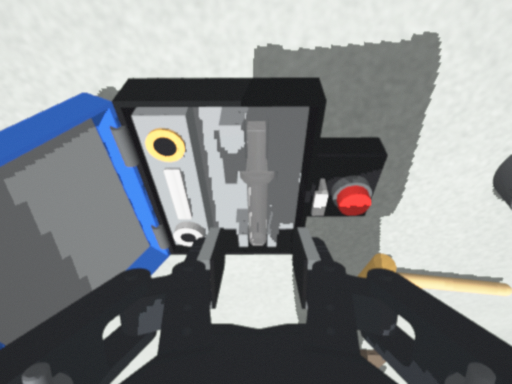

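View pics/top3.png

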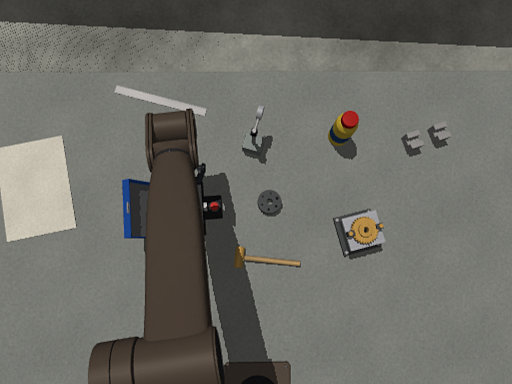

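```bash
python3 - <<'E'
from h import *
d=load("wrist3.npz");W=cloud(d);im=d["img"]
c=im[110:255,215:305,::-1].astype(float);c=np.clip(c*1.3,0,255).astype(np.uint8);cv2.imwrite("pics/cw3.png",cv2.resize(c,None,fx=4,fy=4,interpolation=cv2.INTER_CUBIC))
ax0=np.array([.568,.199,.03]);e=np.array([np.cos(.062),np.sin(.062),0])
for x in [.042,.025,.008,0,-.023,-.05,-.086]:
    for n in ["wrist3","wrist2"]:
        print(x,n,proj(load(n+".npz"),ax0+x*e).round(1))
for p,z in [((257.5,123),.03)]: print(atz(d,p,z))
E
```

```text
0.042 wrist3 [[256.6 125.5]]
0.042 wrist2 [[150.5 122.7]]
0.025 wrist3 [[256.6 147. ]]
0.025 wrist2 [[151.9 140. ]]
0.008 wrist3 [[256.7 166.1]]
0.008 wrist2 [[153.2 156.8]]
0 wrist3 [[256.7 174.4]]
0 wrist2 [[153.8 164.5]]
-0.023 wrist3 [[256.7 196. ]]
-0.023 wrist2 [[155.6 186.2]]
-0.05 wrist3 [[256.7 217.8]]
-0.05 wrist2 [[157.5 210.7]]
-0.086 wrist3 [[256.7 242.3]]
-0.086 wrist2 [[160.  241.8]]
[[0.61179576 0.20117147 0.03      ]]
```

View pics/cw3.png

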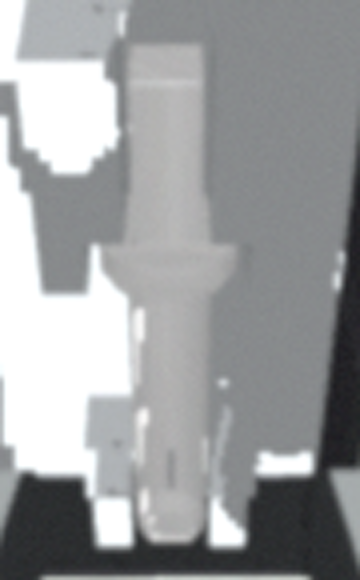

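```bash
python3 - <<'E'
from h import *
from plant import ctrl
s=ctrl.get_state();print(s["time"],s["eef_pos"],s["qpos"].round(4),s["opening"])
Rt=R.from_quat(s["tcp_rot"]).as_matrix()
d=load("wrist3.npz");T=d["world_to_cam"];o=-T[:3,:3].T@T[:3,3]
print("cam in tool",Rt.T@(o-s["eef_pos"]), "R cam in tool",(Rt.T@T[:3,:3].T).round(4))
print(proj(d,s["eef_pos"]),proj(d,s["eef_pos"]+.1*Rt[:,0]))
# head top edge, foot, in wrist3
print(atz(d,(256.75,130),.036),atz(d,(258,245),.0245),atz(d,(256.3,172),.042),atz(d,(257.2,210),.0345))
# pad tips lateral
W=cloud(d);Q=(W-s["eef_pos"])@Rt
m=(Q[...,0]>-.06)&(Q[...,0]<.0)&(abs(Q[...,1])<.03)&(abs(Q[...,2])<.02)
q=Q[m];print(len(q),q[q[:,1]<0][:,1].max(),q[q[:,1]>0][:,1].min(),q[:,0].max())
E
```

```text
4.5 [0.58602746 0.20004267 0.10271209] [0.1482 0.5734 1.4989 0.0417 1.587  1.6438] 0.41253191500516495
cam in tool [-0.1438617   0.00099808 -0.0658555 ] R cam in tool [[-4.000e-04  2.629e-01 -9.648e-01]
 [ 1.000e+00 -8.000e-04 -7.000e-04]
 [-1.000e-03 -9.648e-01 -2.629e-01]]
[[256.18158079 240.63247267]] [[256.94599963 191.12232542]]
[[0.6104669  0.20154338 0.036     ]] [[0.46997047 0.1916186  0.0245    ]] [[0.58082682 0.19998406 0.042     ]] [[0.53333511 0.19638797 0.0345    ]]
4839 -0.01562727111659572 0.018035405701393527 -0.00160212838369558
```

```bash
cat > kin.py <<'E'
from h import *
from scipy.optimize import least_squares
P=[((1.00000518,.28717217,1.57820532,0,1.27857678,-.15),(0.27533583,0.61556485,0.2299275),(0.14689088,0.69180967,-0.14845297,0.69121934)),
((.0381,.1931,1.9468,0,1.002,1.5402),(.5518,.122,.0999),(-0.7066,-0.0243,0.7068,-0.0243)),
((-.01622,.081417,1.899208,0,1.14779,1.4862),(.55776,.09186,.185546),(0.7113,0.0239,-0.702,0.0244)),
((.1482,.5734,1.4989,.0417,1.587,1.6438),(.58603,.20004,.10271),(-0.5016,-0.0164,0.8645,-0.0279))]
Ry=lambda a:R.from_euler('y',a).as_matrix(); Rz=lambda a:R.from_euler('z',a).as_matrix()
A0=np.array([0,1.,0])
def fk(q,x):
    L1,a2,L2,a3,h,a1,lat1,lat2,L3,a5=x
    M=Rz(q[0]);p=M@np.array([a1,lat1,h])
    M=M@Ry(q[1]);p=p+M@np.array([a2,0,L1])
    M=M@Ry(q[2]);p=p+M@np.array([a3,0,L2])
    M=M@Rz(q[3]);p=p+M@np.array([0,lat2,0])
    M=M@Ry(q[4]);M=M@Rz(q[5]);p=p+M@np.array([0,0,L3])
    # tool: x along M z
    return p,M
E
python3 - <<'E'
from kin import *
# tool axes in M frame
for q,p,o in P:
    _,M=fk(q,np.zeros(10)); print((M.T@R.from_quat(o).as_matrix()).round(3).tolist())
def f(x,ret=0):
    X=[x[0],0,x[1],x[5],x[2],0,x[3],0,x[4],0]
    o=[]
    for q,p,_ in P: o+=list(fk(q,X)[0]-p)
    return np.array(o)
r=least_squares(f,[.5,.5,.4,.1,.3,0]);print(r.x.round(4));print(r.fun.reshape(-1,3).round(4))
E
```

```text
[[-0.0, -1.0, -0.0], [0.0, 0.0, -1.0], [1.0, -0.0, 0.0]]
[[0.0, -1.0, -0.0], [0.0, 0.0, -1.0], [1.0, 0.0, 0.0]]
[[-0.0, -1.0, 0.0], [-0.0, -0.0, -1.0], [1.0, -0.0, -0.0]]
[[0.0, -1.0, -0.0], [-0.0, 0.0, -1.0], [1.0, 0.0, -0.0]]
[0.4429 0.5726 0.2405 0.1009 0.2492 0.0208]
[[-0.  0.  0.]
 [ 0.  0.  0.]
 [-0.  0. -0.]
 [ 0. -0.  0.]]
```

```bash
cat >> kin.py <<'E'
X=[.4429,0,.5726,.0208,.2405,0,.1009,0,.2492,0]
def fitX():
    f=lambda x:np.concatenate([fk(q,[x[0],0,x[1],x[5],x[2],0,x[3],0,x[4],0])[0]-p for q,p,_ in P])
    x=least_squares(f,[.44,.57,.24,.1,.25,.02]).x;return [x[0],0,x[1],x[5],x[2],0,x[3],0,x[4],0]
X=fitX()
Mt=np.array([[0,-1,0],[0,0,-1],[1,0,0.]]) # tool axes in M
lo=np.array([-2.77,-.9,.21,-1.53,.24,-2.84]);hi=np.array([2.77,2.22,2.48,4.67,2.81,2.84])
def tool(q):
    p,M=fk(q,X);return p,R.from_matrix(M@Mt)
def ik(p,Rg,q0):
    def f(q):
        a,b=tool(q);return np.concatenate([(a-p)*5,(Rg.inv()*b).as_rotvec()])
    r=least_squares(f,np.clip(q0,lo+1e-6,hi-1e-6),bounds=(lo,hi));return r.x,np.abs(r.fun).max()
def iks(p,Rg,n=25,seed=0):
    g=np.random.default_rng(seed);S=[]
    for _ in range(n):
        q,e=ik(p,Rg,lo+(hi-lo)*g.random(6))
        if e<1e-4 and not any(np.abs(q-k).max()<.02 for k in S): S.append(q)
    return S
def standing(alpha,theta):
    """tool for spindle upright (square end up = -tool z side tilt), tool pointing at azimuth alpha, theta below horizontal"""
    a=np.array([np.cos(alpha),np.sin(alpha),0]);z=np.array([0,0,1.]);x=np.cos(theta)*a-np.sin(theta)*z
    y=np.cross(z,a)*-1 # = lean(): y=(ex1,-ex0) when ex==a... 
    return R.from_matrix(np.stack([x,y,np.cross(x,y)],1))
E
python3 - <<'E'
from kin import *
th=np.deg2rad(30)
# consistency: spindle dir in tool frame
Rl=lean(.062,th);sd=Rl.inv().apply([np.cos(.062),np.sin(.062),0]);print("spindle in tool",sd.round(3),standing(.3,th).apply(sd).round(3))
G=np.array([.545,.198,.030]);t=Rl.as_matrix()[:,0]
print("grasp",[np.round(q,2).tolist() for q in iks(G+.019*t,Rl)])
H=np.array([.567,-.043,.064])
for al in np.deg2rad(np.arange(-180,180,30)):
    Rs=standing(al,th);t=Rs.as_matrix()[:,0]
    print(round(np.rad2deg(al)),[np.round(q,2).tolist() for q in iks(H+.019*t,Rs,20)])
E
```

```text
spindle in tool [-0.5   -0.    -0.866] [-0. -0.  1.]
grasp [[0.15, 0.6, 1.65, 0.05, 1.41, 1.64]]
-180 [[-0.19, 0.81, 1.42, -0.17, 1.95, -1.73]]
-150 [[-0.06, 0.77, 1.5, -0.51, 1.81, -2.02]]
-120 [[0.04, 0.66, 1.67, -0.82, 1.56, -2.23]]
-90 [[0.1, 0.52, 1.91, -1.15, 1.24, -2.33]]
-60 []
-30 [[-0.11, 0.22, 2.36, 3.85, 0.56, -1.99]]
0 [[-0.39, 0.17, 2.42, 2.47, 0.56, -1.18]]
30 [[-0.59, 0.25, 2.31, 1.63, 0.89, -0.89]]
60 [[-0.63, 0.41, 2.09, 1.16, 1.22, -0.88]]
90 [[-0.57, 0.56, 1.84, 0.82, 1.52, -0.96]]
120 [[-0.46, 0.7, 1.61, 0.51, 1.77, -1.14]]
150 [[-0.32, 0.78, 1.46, 0.18, 1.93, -1.41]]
```

```bash
python3 - <<'E'
from kin import *
from plant import ctrl
s=ctrl.get_state();print(X)
th=np.deg2rad(30);Rg=lean(.062,th);t=Rg.as_matrix()[:,0];G=np.array([.5453,.1983,.030])
print(goal(s,G+.019*t,Rg)); print((G+.019*t))
# path sim
q=s["qpos"].copy()
def seg(p0,R0,p1,R1,n,q):
    rv=(R0.inv()*R1).as_rotvec()
    for i in range(1,n+1):
        f=i/n;qn,e=ik(p0+(p1-p0)*f,R0*R.from_rotvec(rv*f),q)
        print(np.round(qn,2).tolist(),"%.5f"%e,"dq",np.abs(qn-q).max().round(2));q=qn
    return q
pg=G+.019*t
q=seg(s["eef_pos"],R.from_quat(s["tcp_rot"]),pg,Rg,1,q)
up=pg+[0,0,.13];q=seg(pg,Rg,up,Rg,1,q)
for al in [40,60]:
    qq=q;al=np.deg2rad(al)
    R1=lean(al,th);B=np.array([.567,-.043,.20]);p1=B+.019*R1.as_matrix()[:,0]
    print("yaw");qq=seg(up,Rg,p1,R1,5,qq)
    # tilt about grasp point
    print("tilt")
    for k in range(1,11):
        Rk=R1*R.from_rotvec([0,np.pi/2*k/10,0]);qn,e=ik(B+.019*Rk.as_matrix()[:,0],Rk,qq);print(np.round(qn,2).tolist(),"%.5f"%e,"dq",np.abs(qn-qq).max().round(2));qq=qn
    print((Rk.inv()*standing(al,th)).as_rotvec())
E
```

```text
[np.float64(0.4428940510381867), 0, np.float64(0.5725971899973759), np.float64(0.02080661054601205), np.float64(0.24050243396563065), 0, np.float64(0.10090421881265554), 0, np.float64(0.24917442048924002), 0]
(array([ 0.10235187, -0.00088938, -0.0006173 ]), array([ 0.00257769, -0.00433943, -0.00104915]))
[0.53581825 0.19771138 0.01354552]
[0.16, 0.6, 1.65, 0.05, 1.41, 1.64] 0.00000 dq 0.17
[0.16, 0.43, 1.62, 0.05, 1.61, 1.65] 0.00000 dq 0.2
yaw
[0.11, 0.41, 1.63, -0.04, 1.62, 1.5] 0.00000 dq 0.16
[0.06, 0.39, 1.65, -0.13, 1.61, 1.34] 0.00000 dq 0.16
[0.0, 0.37, 1.66, -0.21, 1.6, 1.18] 0.00000 dq 0.16
[-0.05, 0.34, 1.68, -0.3, 1.56, 1.02] 0.00000 dq 0.16
[-0.11, 0.32, 1.69, -0.37, 1.52, 0.86] 0.00000 dq 0.16
tilt
[-0.14, 0.25, 1.75, -0.27, 1.4, 0.81] 0.00000 dq 0.11
[-0.19, 0.18, 1.81, -0.17, 1.29, 0.74] 0.00000 dq 0.11
[-0.24, 0.12, 1.87, -0.05, 1.19, 0.65] 0.00000 dq 0.12
[-0.29, 0.06, 1.93, 0.1, 1.09, 0.54] 0.00000 dq 0.14
[-0.35, 0.02, 1.99, 0.27, 1.02, 0.4] 0.00000 dq 0.17
[-0.41, -0.02, 2.05, 0.46, 0.96, 0.23] 0.00000 dq 0.19
[-0.47, -0.04, 2.11, 0.67, 0.94, 0.04] 0.00000 dq 0.2
[... 387 characters left out ...]
, 0.31, 1.72, -0.39, 1.48, 0.82] 0.00000 dq 0.21
[-0.07, 0.26, 1.77, -0.48, 1.39, 0.61] 0.00000 dq 0.21
tilt
[-0.12, 0.2, 1.8, -0.35, 1.3, 0.53] 0.00000 dq 0.13
[-0.17, 0.15, 1.84, -0.21, 1.23, 0.43] 0.00000 dq 0.14
[-0.23, 0.11, 1.87, -0.05, 1.17, 0.31] 0.00000 dq 0.15
[-0.3, 0.08, 1.91, 0.11, 1.13, 0.18] 0.00000 dq 0.17
[-0.36, 0.06, 1.95, 0.29, 1.11, 0.04] 0.00000 dq 0.18
[-0.42, 0.05, 1.98, 0.47, 1.11, -0.11] 0.00000 dq 0.18
[-0.48, 0.05, 2.01, 0.64, 1.14, -0.26] 0.00000 dq 0.17
[-0.54, 0.07, 2.04, 0.8, 1.19, -0.39] 0.00000 dq 0.16
[-0.59, 0.1, 2.06, 0.95, 1.26, -0.51] 0.00000 dq 0.15
[-0.63, 0.14, 2.08, 1.09, 1.34, -0.62] 0.00000 dq 0.13
[-0.00000000e+00  1.24900090e-16  1.17961196e-16]
```

Call:
play_rows(claw=[150, 150, 150, 150, 150, 150, 255, 255, 255, 255, 255, 255], travel=[[0.04, -0.0009, -0.0006], [0.07, -0.0009, -0.0006], [0.09, -0.0009, -0.0006], [0.1023, -0.0009, -0.0006], [0.1023, -0.0009, -0.0006], [0.1023, -0.0009, -0.0006], [0.1023, -0.0009, -0.0006], [0.1023, -0.0009, -0.0006], [0.1023, -0.0009, -0.0006], [0.1023, -0.0009, -0.0006], [0.1023, -0.0009, -0.0006], [0.1023, -0.0009, -0.0006]], dr=[[0.0026, -0.0043, -0.001], [0.0026, -0.0043, -0.001], [0.0026, -0.0043, -0.001], [0.0026, -0.0043, -0.001], [0.0026, -0.0043, -0.001], [0.0026, -0.0043, -0.001], [0.0026, -0.0043, -0.001], [0.0026, -0.0043, -0.001], [0.0026, -0.0043, -0.001], [0.0026, -0.0043, -0.001], [0.0026, -0.0043, -0.001], [0.0026, -0.0043, -0.001]], force=60)

```text
time: 5.7
eef_pos: [0.5377, 0.1979, 0.0152]
tcp_rot: [-0.501, -0.016, 0.865, -0.027]
contact_force: [1.6, 0.6, 6.5]
opening: 0.166
```

```bash
python3 look.py 4 wrist scene
```

```text
{'time': 5.8, 'qpos': [0.1551, 0.6021, 1.6435, 0.0471, 1.4139, 1.6442], 'eef_pos': [0.5377, 0.1979, 0.0152], 'tcp_rot': [-0.5015, -0.0157, 0.8646, -0.0267], 'contact_force': [2.7572, 0.0371, 5.9549], 'wrist_torque': [0.019, -0.1731, -0.026], 'opening': 0.165}
```

View pics/wrist4.png

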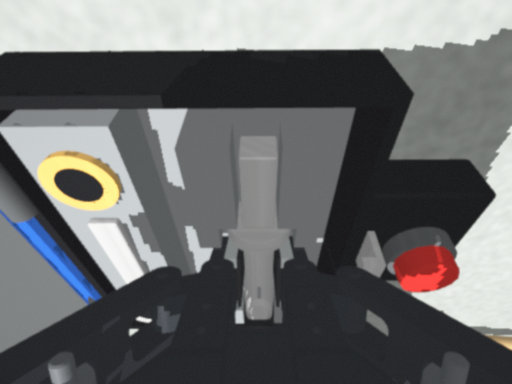

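```bash
python3 - <<'E'
from h import *
d=load("wrist4.npz");im=d["img"]
c=im[125:330,185:335,::-1].astype(float);c=np.clip(c*1.5,0,255).astype(np.uint8);cv2.imwrite("pics/cw4.png",cv2.resize(c,None,fx=3,fy=2.9,interpolation=cv2.INTER_CUBIC))
d=load("scene4.npz");im=d["img"];c=im[150:250,250:390,::-1];cv2.imwrite("pics/cs4.png",cv2.resize(c,None,fx=5,fy=5,interpolation=cv2.INTER_CUBIC))
E
```

```text
(no output)
```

View pics/cw4.png

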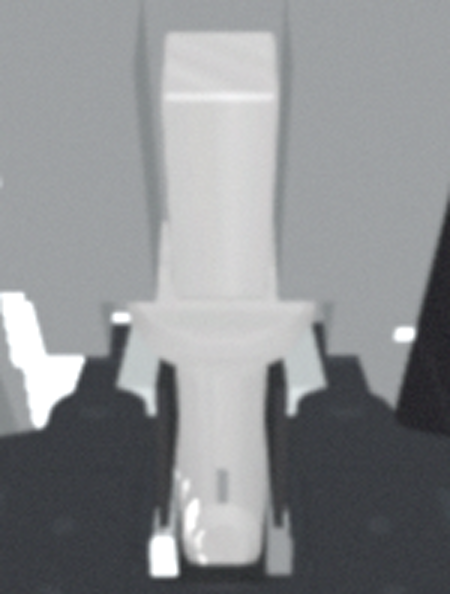

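View pics/cs4.png

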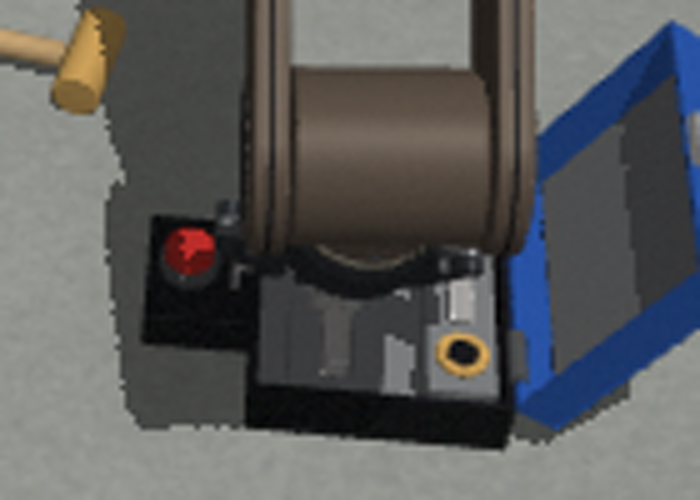

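Call:
play_rows(claw=[255, 255, 255, 255, 255, 255, 255], travel=[[-0.0087, 0, 0.005], [-0.0173, 0, 0.01], [-0.0346, 0, 0.02], [-0.0606, 0, 0.035], [-0.0866, 0, 0.05], [-0.1126, 0, 0.065], [-0.1126, 0, 0.065]], dr=[[0, 0, 0], [0, 0, 0], [0, 0, 0], [0, 0, 0], [0, 0, 0], [0, 0, 0], [0, 0, 0]])

```text
time: 6.5
eef_pos: [0.5399, 0.1984, 0.1515]
tcp_rot: [-0.506, -0.016, 0.862, -0.026]
contact_force: [0.5, -0.3, -0.4]
opening: 0.169
```

```bash
python3 look.py 5 wrist
```

```text
{'time': 6.55, 'qpos': [0.1552, 0.4273, 1.6133, 0.0466, 1.612, 1.6535], 'eef_pos': [0.5388, 0.1982, 0.1487], 'tcp_rot': [-0.5043, -0.016, 0.863, -0.0265], 'contact_force': [-0.1044, 0.6616, -1.6577], 'wrist_torque': [-0.0006, -0.3704, 0.0223], 'opening': 0.1711}
```

View pics/wrist5.png

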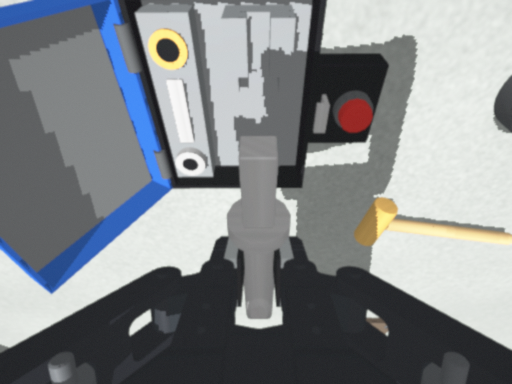

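```bash
cat > sp.py <<'E'
from kin import *
Rg=R.from_quat([-0.5015,-0.0157,0.8646,-0.0267]);pg=np.array([.5377,.1979,.0152])
e=np.array([np.cos(.062),np.sin(.062),0])
dt=Rg.inv().apply(e); dt[1]=0; dt/=np.linalg.norm(dt)
ot=Rg.inv().apply(np.array([.5683,.1990,.030])-pg); ot[1]=0
ft=ot-.086*dt   # foot in tool frame
E
python3 - <<'E'
from sp import *
print(dt,ot,ft, "angle",np.rad2deg(np.arctan2(-dt[0],-dt[2])), "grip x",-np.dot(ot,dt))
# predicted image in wrist5
s_p=np.array([.5388,.1982,.1487]);Rt=R.from_quat([-0.5043,-0.016,0.863,-0.0265])
d=load("wrist5.npz")
up=np.cross(dt,[0,1,0]);up=np.array([-dt[2]*-1,0,dt[0]])
n=np.cross([0,1,0],dt); 
for nm,x,h in [("head top",.042,6),("head bot",.042,-6),("collar front edge",.008,13),("foot",-.086,4.5),("footbot",-.086,-6)]:
    for sg in (1,-1):
        print(nm,sg,proj(d,s_p+Rt.apply(ot+x*dt+sg*h*1e-3*n)).round(1))
c=d["img"][125:330,185:335,::-1].astype(float);c=np.clip(c*1.5,0,255).astype(np.uint8);cv2.imwrite("pics/cw5.png",cv2.resize(c,None,fx=3,fy=2.9,interpolation=cv2.INTER_CUBIC))
E
```

```text
[-0.49649992  0.         -0.86803677] [-0.02804476  0.         -0.01922174] [0.01465423 0.         0.05542942] angle 29.76870525462482 grip x -0.030609396247354342
head top 1 [[255.6 154.4]]
head top -1 [[255.8 132.4]]
head bot 1 [[255.8 132.4]]
head bot -1 [[255.6 154.4]]
collar front edge 1 [[255.9 238.5]]
collar front edge -1 [[256.3 189.7]]
foot 1 [[256.7 318. ]]
foot -1 [[256.7 303.8]]
footbot 1 [[256.7 301.6]]
footbot -1 [[256.7 320.5]]
```

View pics/cw5.png

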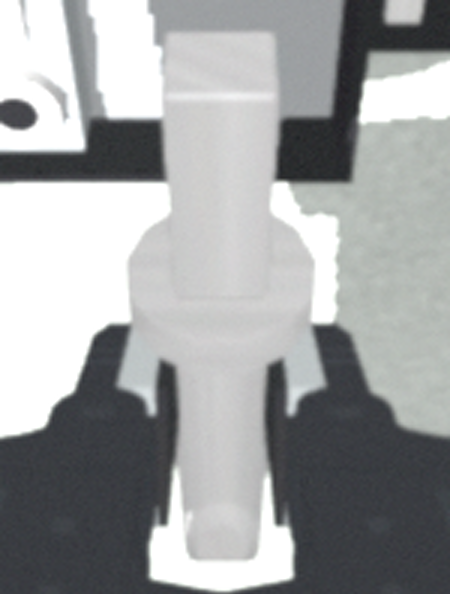

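```bash
python3 - <<'E'
from sp import *
from plant import ctrl
s=ctrl.get_state();print(s["time"],s["eef_pos"])
al=np.deg2rad(40);th=np.arctan2(-dt[0],-dt[2])
F=np.array([.567,-.0425,.09])
R1=lean(al,th);R2=standing(al,th);p2=F-R2.apply(ft)
gt=np.array([-.0171,0,0]);G2=p2+R2.apply(gt)
R0=R.from_quat(s["tcp_rot"]);p0=s["eef_pos"];G0=p0+R0.apply(gt)
rows=[];q=s["qpos"]
def add(G,Rk):
    global q
    p=G-Rk.apply(gt);t,r=goal(s,p,Rk);qn,e=ik(p,Rk,q);print(t.round(4).tolist(),r.round(4).tolist(),"%.4f"%e,np.abs(qn-q).max().round(2),p.round(3));q=qn
n1=5;rv=(R0.inv()*R1).as_rotvec();Gm=np.array([.567,-.0425,.19])
for i in range(1,n1+1): add(G0+(Gm-G0)*i/n1,R0*R.from_rotvec(rv*i/n1))
n2=13
rv=(R1.inv()*R2).as_rotvec();print(rv)
for i in range(1,n2+1): add(Gm+(G2-Gm)*i/n2,R1*R.from_rotvec(rv*i/n2))
print(q)
E
```

```text
6.55 [0.53875844 0.1981719  0.1487039 ]
[-0.0052, 0.0495, 0.0017] [-0.1106, -0.0013, 0.063] 0.0000 0.16 [0.543 0.149 0.154]
[-0.0104, 0.0989, 0.0033] [-0.2211, -0.0027, 0.1259] 0.0000 0.16 [0.547 0.1   0.159]
[-0.0157, 0.1483, 0.0048] [-0.3317, -0.004, 0.1889] 0.0000 0.16 [0.551 0.05  0.165]
[-0.021, 0.1977, 0.0062] [-0.4422, -0.0053, 0.2519] 0.0000 0.16 [0.556 0.001 0.17 ]
[-0.0264, 0.247, 0.0075] [-0.5528, -0.0067, 0.3148] 0.0000 0.16 [ 0.56  -0.048  0.175]
[ 1.23314773e-16  1.57079633e+00 -6.16573867e-17]
[-0.0239, 0.2459, 0.0044] [-0.5711, 0.1101, 0.281] 0.0000 0.09 [ 0.562 -0.047  0.171]
[-0.0217, 0.2447, 0.0013] [-0.588, 0.2268, 0.2464] 0.0000 0.09 [ 0.563 -0.046  0.168]
[-0.0197, 0.2435, -0.0017] [-0.6036, 0.3435, 0.2111] 0.0000 0.09 [ 0.565 -0.044  0.165]
[-0.0179, 0.2423, -0.0046] [-0.6177, 0.4601, 0.175] 0.0000 0.1 [ 0.567 -0.043  0.162]
[-0.0163, 0.2411, -0.0074] [-0.6305, 0.5767, 0.1381] 0.0000 0.11 [ 0.568 -0.042  0.159]
[-0.015, 0.2399, -0.01] [-0.6418, 0.6933, 0.1004] 0.0000 0.13 [ 0.57  -0.04   0.157]
[-0.0138, 0.2387, -0.0125] [-0.6517, 0.8098, 0.062] 0.0000 0.15 [ 0.571 -0.039  0.154]
[-0.0128, 0.2376, -0.0148] [-0.6601, 0.9262, 0.0227] 0.0000 0.16 [ 0.573 -0.038  0.152]
[-0.012, 0.2365, -0.017] [-0.667, 1.0425, -0.0174] 0.0000 0.17 [ 0.574 -0.037  0.151]
[-0.0113, 0.2355, -0.0189] [-0.6724, 1.1586, -0.0583] 0.0000 0.18 [ 0.575 -0.036  0.149]
[-0.0107, 0.2346, -0.0206] [-0.6761, 1.2746, -0.1] 0.0000 0.17 [ 0.576 -0.035  0.148]
[-0.0101, 0.2338, -0.0222] [-0.6783, 1.3905, -0.1426] 0.0000 0.16 [ 0.577 -0.034  0.146]
[-0.0097, 0.2332, -0.0235] [-0.6787, 1.5062, -0.1861] 0.0000 0.14 [ 0.578 -0.033  0.145]
[-0.62262119  0.08594678  2.2526172   1.32831154  1.04792533 -0.63581001]
```

Call:
play_rows(claw=[255, 255, 255, 255, 255, 255, 255, 255, 255, 255, 255, 255, 255, 255, 255, 255, 255, 255, 255, 255], travel=[[-0.0052, 0.0495, 0.0017], [-0.0104, 0.0989, 0.0033], [-0.0157, 0.1483, 0.0048], [-0.021, 0.1977, 0.0062], [-0.0264, 0.247, 0.0075], [-0.0239, 0.2459, 0.0044], [-0.0217, 0.2447, 0.0013], [-0.0197, 0.2435, -0.0017], [-0.0179, 0.2423, -0.0046], [-0.0163, 0.2411, -0.0074], [-0.015, 0.2399, -0.01], [-0.0138, 0.2387, -0.0125], [-0.0128, 0.2376, -0.0148], [-0.012, 0.2365, -0.017], [-0.0113, 0.2355, -0.0189], [-0.0107, 0.2346, -0.0206], [-0.0101, 0.2338, -0.0222], [-0.0097, 0.2332, -0.0235], [-0.0097, 0.2332, -0.0235], [-0.0097, 0.2332, -0.0235]], dr=[[-0.1106, -0.0013, 0.063], [-0.2211, -0.0027, 0.1259], [-0.3317, -0.004, 0.1889], [-0.4422, -0.0053, 0.2519], [-0.5528, -0.0067, 0.3148], [-0.5711, 0.1101, 0.281], [-0.588, 0.2268, 0.2464], [-0.6036, 0.3435, 0.2111], [-0.6177, 0.4601, 0.175], [-0.6305, 0.5767, 0.1381], [-0.6418, 0.6933, 0.1004], [-0.6517, 0.8098, 0.062], [-0.6601, 0.9262, 0.0227], [-0.667, 1.0425, -0.0174], [-0.6724, 1.1586, -0.0583], [-0.6761, 1.2746, -0.1], [-0.6783, 1.3905, -0.1426], [-0.6787, 1.5062, -0.1861], [-0.6787, 1.5062, -0.1861], [-0.6787, 1.5062, -0.1861]])

```text
time: 8.55
eef_pos: [0.5775, -0.0328, 0.1439]
tcp_rot: [0.908, 0.331, -0.244, 0.087]
contact_force: [0.6, 0.4, -0.9]
opening: 0.169
```

```bash
python3 look.py 6 wrist scene top
```

```text
{'time': 8.7, 'qpos': [-0.6216, 0.0846, 2.2512, 1.3266, 1.0473, -0.6344], 'eef_pos': [0.579, -0.0329, 0.1464], 'tcp_rot': [0.908, 0.3308, -0.2414, 0.089], 'contact_force': [-0.3711, -0.6498, -1.756], 'wrist_torque': [-0.4512, 0.4695, -0.0206], 'opening': 0.1704}
```

View pics/wrist6.png

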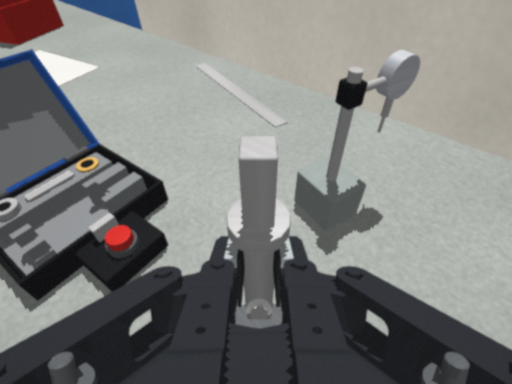

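View pics/scene6.png

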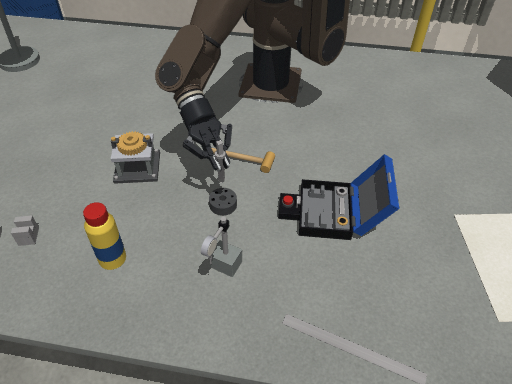

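View pics/top6.png

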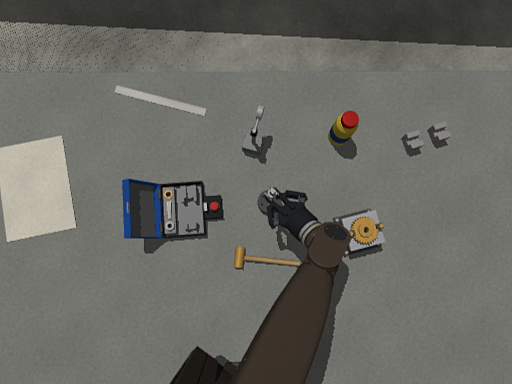

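```bash
python3 look.py 7 scene top; python3 - <<'E'
from sp import *
from plant import ctrl
s=ctrl.get_state();Rt=R.from_quat(s["tcp_rot"]);p=s["eef_pos"]
print("axis",Rt.apply(dt),"foot",p+Rt.apply(ft),"head",p+Rt.apply(ot+.042*dt))
for n in ["scene","top"]:
    d=load(n+"7.npz");f=proj(d,p+Rt.apply(ft))[0];h=proj(d,p+Rt.apply(ot+.042*dt))[0];hole=proj(d,[.567,-.0425,.028])[0];print(n,f,h,hole)
    u0,v0=int(f[0])-38,int(f[1])-45
    c=d["img"][v0:v0+75,u0:u0+76,::-1];c=np.clip(c.astype(float)*1.4,0,255).astype(np.uint8);c=cv2.resize(c,None,fx=8,fy=8,interpolation=cv2.INTER_CUBIC)
    for q,col in [(f,(0,0,255)),(h,(0,255,0)),(hole,(255,0,0))]: cv2.drawMarker(c,(int((q[0]-u0+.5)*8),int((q[1]-v0+.5)*8)),col,0,14,1)
    cv2.imwrite(f"pics/c{n}7.png",c);print(u0,v0)
E
```

```text
{'time': 8.8, 'qpos': [-0.6216, 0.0845, 2.2514, 1.3272, 1.0476, -0.635], 'eef_pos': [0.579, -0.0329, 0.1465], 'tcp_rot': [0.908, 0.3308, -0.2411, 0.0891], 'contact_force': [-0.2716, 0.7127, -1.5156], 'wrist_torque': [-0.4782, 0.4689, -0.0108], 'opening': 0.1688}
axis [-0.00121959  0.00192181  0.99999741] foot [ 0.56777362 -0.04249288  0.09111235] head [ 0.56761751 -0.04224689  0.21911202]
scene [221.36935421 181.19348884] [219.02886508 142.22934512] [222.50329524 197.93365451]
183 136
top [270.64394797 197.56302056] [273.19051245 190.41563042] [269.53223894 200.86905213]
232 152
```

View pics/cscene7.png

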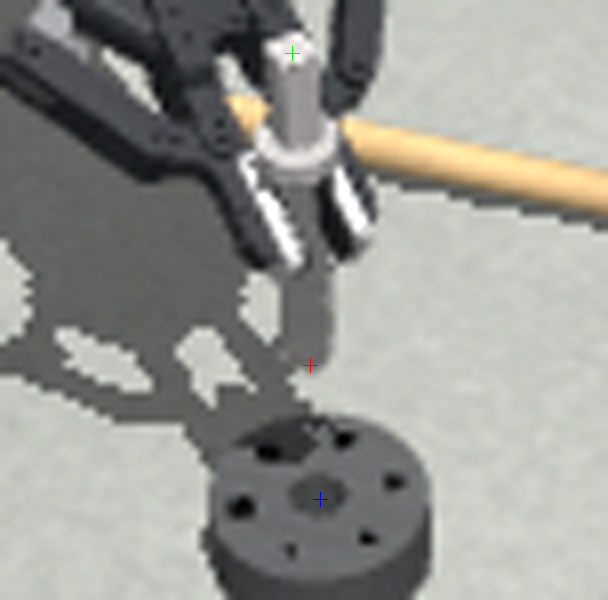

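View pics/ctop7.png

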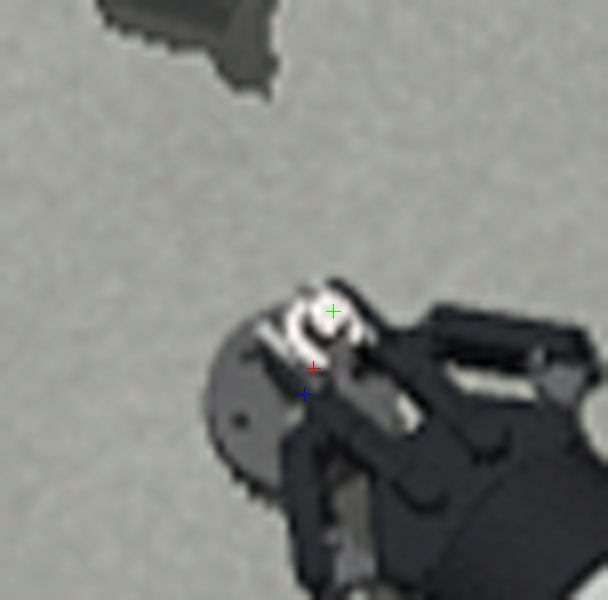

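```bash
python3 - <<'E'
from h import *
d=load("scene7.npz")
c=d["img"][134:206,205:241,::-1];c=np.clip(c.astype(float)*2.0,0,255).astype(np.uint8);a=cv2.resize(c,None,fx=8.33,fy=8.33,interpolation=cv2.INTER_NEAREST)
cv2.imwrite("pics/z7.png",a);print(a.shape)
g=cv2.cvtColor(d["img"],cv2.COLOR_RGB2GRAY)
print(g[168:186,213:230])
print(g[190:206,212:234])
g=cv2.cvtColor(load("top0.npz")["img"],cv2.COLOR_RGB2GRAY);print(g[196:210,262:278])
E
```

```text
(600, 300, 3)
[[ 44  20  23  38  50  86 158 147  51  76  78 119  53  82 102 141 140]
 [ 69  53  29  53  76  82 112  83  50  75  74  77 141 140 141 139 142]
 [ 75 141 140 107  76  79  72  60  75  75  81 112 146 143 144 141 143]
 [ 77 141 138 139 110  75  74  74  73  73  75 111 147 145 143 141 142]
 [142 143 143 147 142  75  73  74  73  73  76 111 144 143 142 140 142]
 [ 78 141 143 144 142  73  75  75  74  76  89 109 141 142 143 142 142]
 [143 144 145 146 141  72  74  74  75  74  77 109 141 142 142 143 145]
 [142 146 145 143 140  73  74  73  74  74  75  95 143 142 142 144 146]
 [ 76 142 140 142 136  72  75  72  74  74  74  94 145 143 141 143 145]
 [ 70  77 142 144 139  72  74  74  74  74  76  98 145 144 143 142 142]
 [ 70  69  76 139  69  71  73  76  76  77  80 114 146 145 143 140 139]
 [ 69  69  68  70  71  73  79  78  77  77  80 110 144 146 144 142 140]
 [ 71  69  68  69  71  91  73  76  77  75  78 122 145 143 141 141 145]
 [ 71  70  67  66  67  71  74  77  77  78  97 142 144 140 140 139 145]
 [ 71  70  69  68  70  68  75 126 109 110 139 144 146 142 145 145 146]
 [139  71  72  69  68
[... 1920 characters left out ...]
  37  59  65  64  63  36  38]
 [ 63  64  64  65  61  45  42  50  44  27  43  66  65  65  64  58]
 [ 65  65  65  64  60  49  51  51  48  37  38  64  63  63  63  62]
 [ 67  68  66  66  61  49  57  85  83  78  57  64  63  62  63  62]
 [ 56  68  66  67  65  62  81 116 111 103  69  64  64  65  66  64]
 [ 28  64  65  66  65  69  82  87  83  75  62  65  64  58  59  64]
 [ 46  61  65  65  64  62  61  61  62  62  63  64  59  30  34  52]
 [ 67  66  66  65  64  66  66  65  63  63  65  65  60  21  19  46]
 [ 66  66  65  65  66  66  61  63  66  65  66  65  64  51  41  55]
 [ 67  66  66  66  65  58  41  47  67  64  65  64  65  65  66  66]
 [ 67  66  65  66  64  48  12  34  68  67  65  64  65  64  65  57]]
```

View pics/z7.png

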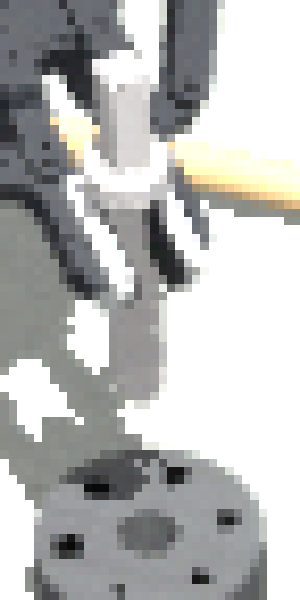

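```bash
python3 - <<'E'
from sp import *
from plant import ctrl
s=ctrl.get_state();Rt=R.from_quat(s["tcp_rot"])
R2=standing(np.deg2rad(40),np.arctan2(-dt[0],-dt[2]))
for z in [.045,.030,.018,.008,.003,.001]:
    F=np.array([.568,-.0425,z]);t,r=goal(s,F-R2.apply(ft),R2);print(z,t.round(4),r.round(4))
print(ik(F-R2.apply(ft),R2,s["qpos"]))
E
```

```text
0.045 [0.023  0.0002 0.0399] [ 0.0025  0.0003 -0.0001]
0.03 [0.0305 0.0002 0.053 ] [ 0.0025  0.0003 -0.0001]
0.018 [0.0364 0.0001 0.0634] [ 0.0025  0.0003 -0.0001]
0.008 [0.0414 0.0001 0.0721] [ 0.0025  0.0003 -0.0001]
0.003 [0.0439 0.0001 0.0764] [ 0.0025  0.0003 -0.0001]
0.001 [0.0449 0.0001 0.0781] [ 0.0025  0.0003 -0.0001]
(array([-0.62128491,  0.29706294,  2.24309096,  1.44900409,  1.01037058,
       -0.86712552]), np.float64(1.1317528858523218e-10))
```

Call:
play_rows(claw=[255, 255, 255, 255, 255, 255, 255], travel=[[0.012, 0.0002, 0.02], [0.023, 0.0002, 0.0399], [0.0265, 0.0002, 0.046], [0.0305, 0.0002, 0.053], [0.0335, 0.0002, 0.058], [0.0364, 0.0001, 0.0634], [0.0364, 0.0001, 0.0634]], dr=[[0.0025, 0.0003, 0], [0.0025, 0.0003, 0], [0.0025, 0.0003, 0], [0.0025, 0.0003, 0], [0.0025, 0.0003, 0], [0.0025, 0.0003, 0], [0.0025, 0.0003, 0]])

```text
time: 9.5
eef_pos: [0.5791, -0.0329, 0.073]
tcp_rot: [0.908, 0.331, -0.242, 0.088]
contact_force: [-0.6, 0.0, -1.3]
opening: 0.167
```

```bash
python3 look.py 8 scene wrist; python3 - <<'E'
from h import *
d=load("scene8.npz")
c=d["img"][140:215,185:261,::-1];c=np.clip(c.astype(float)*1.4,0,255).astype(np.uint8);cv2.imwrite("pics/z8.png",cv2.resize(c,None,fx=8,fy=8,interpolation=cv2.INTER_CUBIC))
E
```

```text
{'time': 9.6, 'qpos': [-0.6216, 0.2542, 2.248, 1.4257, 1.0154, -0.8233], 'eef_pos': [0.5795, -0.0332, 0.0736], 'tcp_rot': [0.9082, 0.3304, -0.2412, 0.088], 'contact_force': [-0.464, 0.0336, -2.8096], 'wrist_torque': [-0.4228, 0.5408, 0.0473], 'opening': 0.1667}
```

View pics/z8.png

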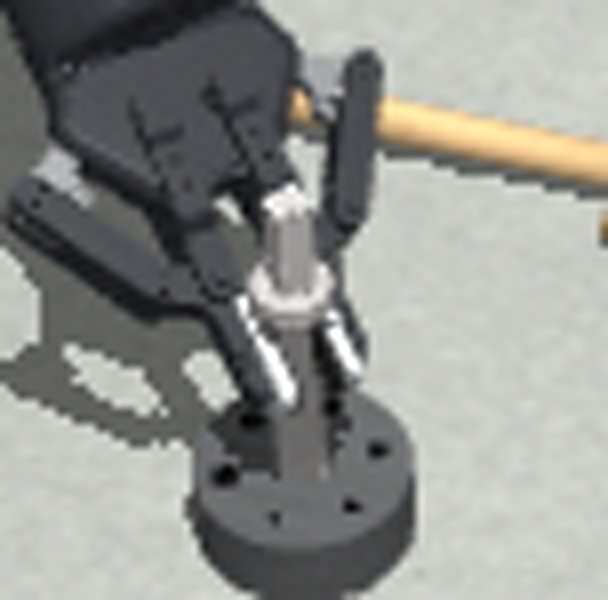

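View pics/wrist8.png

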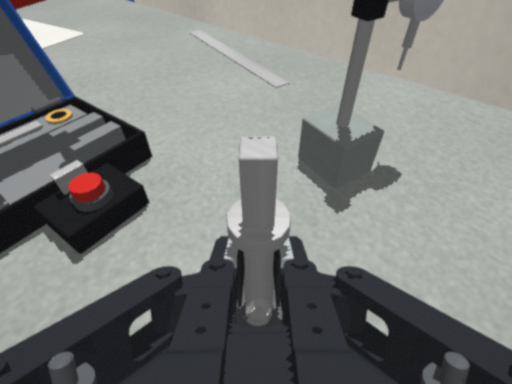

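```bash
python3 - <<'E'
from sp import *
from plant import ctrl
s=ctrl.get_state();Rt=R.from_quat(s["tcp_rot"])
R2=standing(np.deg2rad(40),np.arctan2(-dt[0],-dt[2]))
print(s["eef_pos"]+Rt.apply(ft),Rt.apply(dt))
for z in [.01,.005,.003,.001]:
    F=np.array([.568,-.0425,z]);t,r=goal(s,F-R2.apply(ft),R2);print(z,t.round(4),r.round(4))
E
```

```text
[ 0.56815448 -0.04268008  0.01824861] [-4.09605880e-04  2.60433493e-04  9.99999882e-01]
0.01 [ 0.0041 -0.0002  0.0072] [ 0.0003 -0.0001 -0.0005]
0.005 [ 0.0066 -0.0002  0.0115] [ 0.0003 -0.0001 -0.0005]
0.003 [ 0.0076 -0.0002  0.0132] [ 0.0003 -0.0001 -0.0005]
0.001 [ 0.0086 -0.0002  0.015 ] [ 0.0003 -0.0001 -0.0005]
```

Call:
play_rows(claw=[255, 255, 255, 255, 255, 255, 255], travel=[[0.002, 0, 0.0036], [0.0041, 0, 0.0072], [0.0056, 0, 0.0095], [0.0066, 0, 0.0115], [0.0076, 0, 0.0132], [0.0083, 0, 0.0145], [0.0083, 0, 0.0145]], dr=[[0, 0, 0], [0, 0, 0], [0, 0, 0], [0, 0, 0], [0, 0, 0], [0, 0, 0], [0, 0, 0]])

```text
time: 10.3
eef_pos: [0.5795, -0.0332, 0.0567]
tcp_rot: [0.908, 0.33, -0.241, 0.088]
contact_force: [-0.7, 0.8, -1.4]
opening: 0.164
```

```bash
python3 look.py 9 scene; python3 - <<'E'
from sp import *
from plant import ctrl
s=ctrl.get_state();Rt=R.from_quat(s["tcp_rot"])
print(s["eef_pos"]+Rt.apply(ft),Rt.apply(dt))
d=load("scene9.npz")
c=d["img"][140:215,185:261,::-1];c=np.clip(c.astype(float)*1.4,0,255).astype(np.uint8);cv2.imwrite("pics/z9.png",cv2.resize(c,None,fx=8,fy=8,interpolation=cv2.INTER_CUBIC))
E
```

```text
{'time': 10.35, 'qpos': [-0.6216, 0.296, 2.2434, 1.4487, 1.0101, -0.8666], 'eef_pos': [0.5795, -0.0332, 0.0567], 'tcp_rot': [0.9082, 0.3303, -0.2414, 0.088], 'contact_force': [-1.1099, 0.5312, -2.1529], 'wrist_torque': [-0.4452, 0.5095, 0.039], 'opening': 0.1667}
[ 0.56812905 -0.04272784  0.00132909] [-4.83170157e-05  4.09281360e-04  9.99999915e-01]
```

View pics/z9.png

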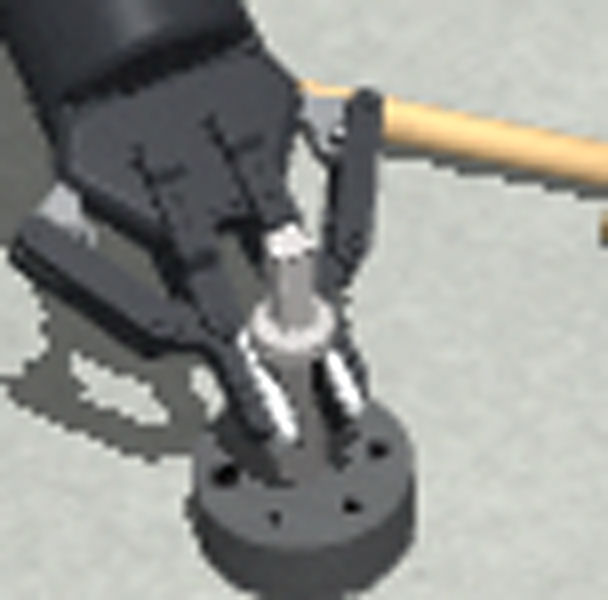

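Call:
play_rows(claw=[255, 255, 255, 255], travel=[[0.0005, 0, 0.0009], [0.001, 0, 0.0017], [0.0012, 0, 0.0022], [0.0012, 0, 0.0022]], dr=[[0, 0, 0], [0, 0, 0], [0, 0, 0], [0, 0, 0]])

```text
time: 10.75
eef_pos: [0.5796, -0.0332, 0.0546]
tcp_rot: [0.908, 0.33, -0.241, 0.088]
contact_force: [-2.4, 0.5, 1.0]
opening: 0.166
```

```bash
python3 - <<'E'
from sp import *
from plant import ctrl
s=ctrl.get_state();Rt=R.from_quat(s["tcp_rot"])
print(s["eef_pos"]+Rt.apply(ft),Rt.apply(dt),s["contact_force"],s["wrist_torque"])
E
```

```text
[ 0.56830167 -0.04271402 -0.00079821] [-8.66290047e-04 -6.88657640e-05  9.99999622e-01] [-2.43991344  0.49265439  0.95540656] [-0.1977393   0.44383355  0.18574444]
```

Call:
play_rows(claw=[205, 195, 180, 160, 130, 100, 80, 80, 80], travel=[[0, 0, 0], [0, 0, 0], [0, 0, 0], [0, 0, 0], [0, 0, 0], [0, 0, 0], [0, 0, 0], [0, 0, 0], [0, 0, 0]], dr=[[0, 0, 0], [0, 0, 0], [0, 0, 0], [0, 0, 0], [0, 0, 0], [0, 0, 0], [0, 0, 0], [0, 0, 0], [0, 0, 0]])

```text
time: 11.65
eef_pos: [0.5796, -0.0332, 0.0546]
tcp_rot: [0.908, 0.33, -0.241, 0.088]
contact_force: [0.1, 0.5, -0.3]
opening: 0.684
```

```bash
python3 look.py 10 scene wrist; python3 - <<'E'
from sp import *
d=load("scene10.npz")
c=d["img"][140:215,185:261,::-1];c=np.clip(c.astype(float)*1.4,0,255).astype(np.uint8);cv2.imwrite("pics/z10.png",cv2.resize(c,None,fx=8,fy=8,interpolation=cv2.INTER_CUBIC))
E
```

```text
{'time': 11.75, 'qpos': [-0.6217, 0.302, 2.2425, 1.4523, 1.0104, -0.873], 'eef_pos': [0.5796, -0.0332, 0.0546], 'tcp_rot': [0.9083, 0.3304, -0.241, 0.0879], 'contact_force': [0.0703, 0.3851, 0.9874], 'wrist_torque': [-0.3034, 0.3197, 0.0145], 'opening': 0.6895}
```

View pics/z10.png

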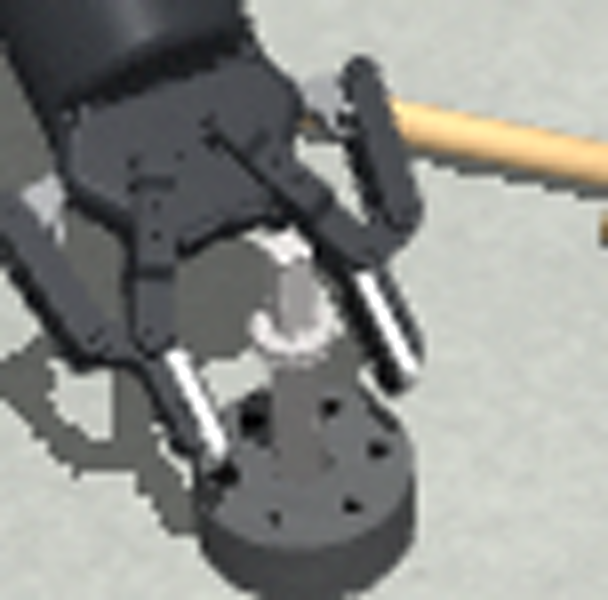

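View pics/wrist10.png

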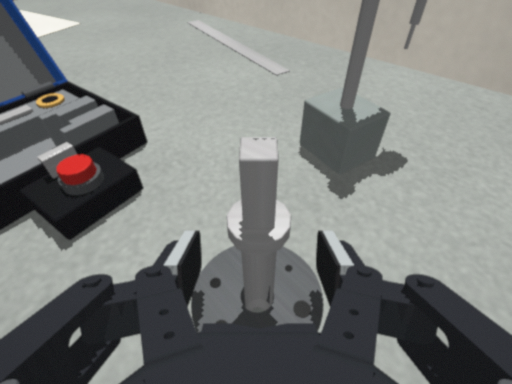

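```bash
python3 - <<'E'
from sp import *
from plant import ctrl
s=ctrl.get_state();R0=R.from_quat(s["tcp_rot"]);p0=s["eef_pos"]
q=s["qpos"]
def add(p,Rk):
    global q
    t,r=goal(s,p,Rk);qn,e=ik(p,Rk,q);print(t.round(4).tolist(),r.round(4).tolist(),"%.4f"%e,np.abs(qn-q).max().round(2),p.round(3));q=qn
t0=R0.as_matrix()[:,0]
for k in (.03,.07,.11): add(p0-k*t0,R0)
p1=p0-.11*t0;R2=down(np.deg2rad(-50));p2=np.array([.478,-.31,.25]);rv=(R0.inv()*R2).as_rotvec();print(rv)
for i in range(1,10): add(p1+(p2-p1)*i/9,R0*R.from_rotvec(rv*i/9))
print(q)
E
```

```text
[-0.03, 0.0, -0.0] [0.0, 0.0, 0.0] 0.0000 0.06 [ 0.56  -0.05   0.069]
[-0.07, 0.0, -0.0] [0.0, 0.0, 0.0] 0.0000 0.08 [ 0.533 -0.072  0.089]
[-0.11, 0.0, -0.0] [0.0, 0.0, 0.0] 0.0000 0.09 [ 0.506 -0.095  0.109]
[ 8.26502037e-05 -1.05193222e+00 -4.92416926e-04]
[-0.1332, 0.0163, -0.0048] [0.0, -0.1169, -0.0001] 0.0000 0.14 [ 0.503 -0.118  0.125]
[-0.1564, 0.0326, -0.0095] [0.0, -0.2338, -0.0001] 0.0000 0.14 [ 0.5   -0.142  0.14 ]
[-0.1796, 0.049, -0.0143] [0.0, -0.3506, -0.0002] 0.0000 0.14 [ 0.497 -0.166  0.156]
[-0.2029, 0.0653, -0.019] [0.0, -0.4675, -0.0002] 0.0000 0.14 [ 0.494 -0.19   0.172]
[-0.2261, 0.0816, -0.0238] [0.0, -0.5844, -0.0003] 0.0000 0.14 [ 0.491 -0.214  0.187]
[-0.2493, 0.0979, -0.0285] [0.0001, -0.7013, -0.0003] 0.0000 0.14 [ 0.487 -0.238  0.203]
[-0.2725, 0.1142, -0.0333] [0.0001, -0.8182, -0.0004] 0.0000 0.13 [ 0.484 -0.262  0.219]
[-0.2957, 0.1306, -0.0381] [0.0001, -0.9351, -0.0004] 0.0000 0.13 [ 0.481 -0.286  0.234]
[-0.3189, 0.1469, -0.0428] [0.0001, -1.0519, -0.0005] 0.0000 0.12 [ 0.478 -0.31   0.25 ]
[-7.53395414e-01  4.07416629e-02  1.82038871e+00  1.01971158e-15
  1.28046228e+00  1.19269212e-01]
```

Call:
play_rows(claw=[80, 80, 80, 80, 80, 80, 80, 80, 80, 80, 80, 80, 80, 80], travel=[[-0.03, 0, 0], [-0.07, 0, 0], [-0.11, 0, 0], [-0.1332, 0.0163, -0.0048], [-0.1564, 0.0326, -0.0095], [-0.1796, 0.049, -0.0143], [-0.2029, 0.0653, -0.019], [-0.2261, 0.0816, -0.0238], [-0.2493, 0.0979, -0.0285], [-0.2725, 0.1142, -0.0333], [-0.2957, 0.1306, -0.0381], [-0.3189, 0.1469, -0.0428], [-0.3189, 0.1469, -0.0428], [-0.3189, 0.1469, -0.0428]], dr=[[0, 0, 0], [0, 0, 0], [0, 0, 0], [0, -0.1169, 0], [0, -0.2338, 0], [0, -0.3506, 0], [0, -0.4675, 0], [0, -0.5844, 0], [0, -0.7013, 0], [0, -0.8182, 0], [0, -0.9351, 0], [0, -1.0519, 0], [0, -1.0519, 0], [0, -1.0519, 0]])

```text
time: 13.15
eef_pos: [0.4781, -0.3091, 0.2491]
tcp_rot: [0.665, 0.243, -0.664, 0.241]
contact_force: [-0.4, -0.4, -0.4]
opening: 0.687
```

```bash
python3 look.py 11 wrist scene top
```

```text
{'time': 13.3, 'qpos': [-0.7538, 0.0405, 1.8243, 0.0016, 1.2798, 0.1189], 'eef_pos': [0.477, -0.3088, 0.248], 'tcp_rot': [-0.6645, -0.2429, 0.6645, -0.2405], 'contact_force': [0.0836, 0.096, 0.3615], 'wrist_torque': [-0.0094, -0.0012, -0.0386], 'opening': 0.6861}
```

View pics/wrist11.png

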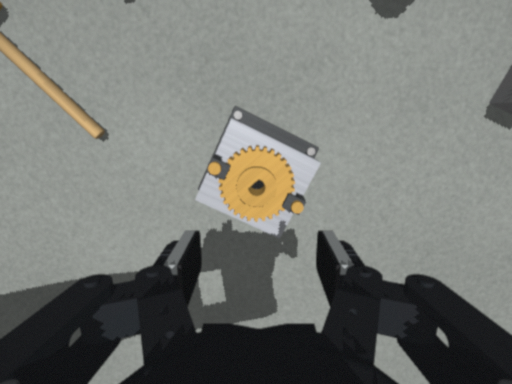

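View pics/scene11.png

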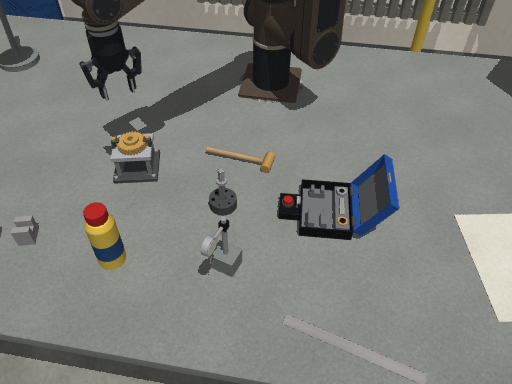

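```bash
python3 - <<'E'
from h import *
d=load("wrist11.npz");W=cloud(d)
c=d["img"][145:225,215:300,::-1];cv2.imwrite("pics/z11.png",cv2.resize(c,None,fx=7,fy=7,interpolation=cv2.INTER_CUBIC))
c=d["img"][170:204,240:274,::-1];c=np.clip(c.astype(float)*2,0,255).astype(np.uint8);cv2.imwrite("pics/z11b.png",cv2.resize(c,None,fx=16,fy=16,interpolation=cv2.INTER_NEAREST))
print(atz(d,(257,187),.108))
E
```

```text
[[ 0.47215232 -0.31277339  0.108     ]]
```

View pics/z11.png

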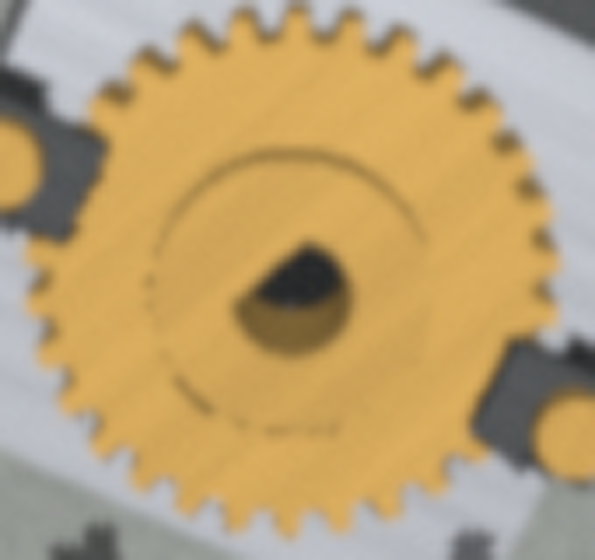

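View pics/z11b.png

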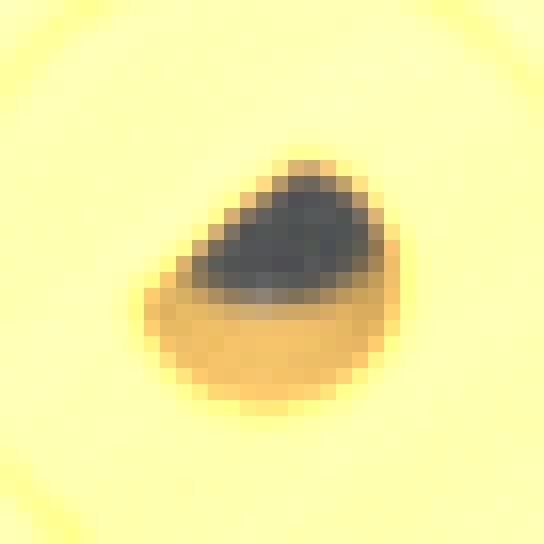

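Call:
play_rows(claw=[80, 80, 80, 80, 80], travel=[[0.04, 0, 0.01], [0.08, 0, 0.02], [0.098, 0, 0.023], [0.098, 0, 0.023], [0.098, 0, 0.023]], dr=[[0, 0, 0], [0, 0, 0], [0, 0, 0], [0, 0, 0], [0, 0, 0]])

```text
time: 13.8
eef_pos: [0.4589, -0.323, 0.1498]
tcp_rot: [0.665, 0.243, -0.665, 0.24]
contact_force: [-0.5, 0.3, 0.8]
opening: 0.688
```

```bash
python3 look.py 12 wrist; python3 look.py 13 wrist
```

```text
{'time': 13.85, 'qpos': [-0.7947, 0.1206, 1.9241, 0.002, 1.0982, 0.0776], 'eef_pos': [0.4597, -0.3236, 0.1512], 'tcp_rot': [0.6649, 0.2423, -0.6641, 0.241], 'contact_force': [-0.7134, 0.229, 0.571], 'wrist_torque': [-0.0196, 0.0371, 0.0333], 'opening': 0.6843}
{'time': 13.9, 'qpos': [-0.7945, 0.1202, 1.9233, 0.0019, 1.0981, 0.0777], 'eef_pos': [0.4601, -0.3239, 0.1518], 'tcp_rot': [0.6651, 0.242, -0.664, 0.2415], 'contact_force': [0.269, -0.2074, -0.0352], 'wrist_torque': [-0.0178, 0.0126, 0.0014], 'opening': 0.6857}
```

View pics/wrist13.png

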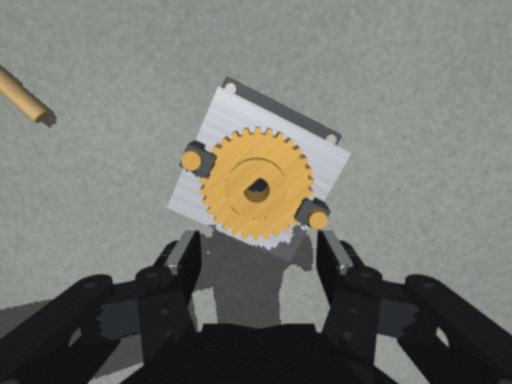

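```bash
cat > dfit.py <<'E'
from h import *
from scipy.optimize import least_squares
def dcont(d,uv0,z,up=8,half=16):
    u0,v0=int(uv0[0])-half,int(uv0[1])-half
    g=cv2.cvtColor(d["img"],cv2.COLOR_RGB2GRAY)[v0:v0+2*half,u0:u0+2*half]
    G=cv2.resize(g,None,fx=up,fy=up,interpolation=cv2.INTER_CUBIC)
    hi=np.percentile(G,60)
    m=(G<hi-0.25*(hi-np.percentile(G,15)) ).astype(np.uint8)
    m=(G<hi-14).astype(np.uint8)
    cs,_=cv2.findContours(m,cv2.RETR_EXTERNAL,cv2.CHAIN_APPROX_NONE)
    c=max([c for c in cs],key=lambda c:cv2.contourArea(c))[:,0].astype(float)
    uv=(c+.5)/up-.5+[u0,v0]
    return uv,atz(d,uv,z)[:,:2],G,m
def sd(P,c,a,r=.0086,f=.0051):
    n=np.array([np.cos(a),np.sin(a)]);q=P-c
    return np.maximum(np.hypot(q[:,0],q[:,1])-r,q@n-f)
def fit(P):
    best=None
    for a0 in np.arange(0,2*np.pi,.4):
        r=least_squares(lambda x:sd(P,x[:2],x[2],.0086+x[3],.0051+x[3]),[*P.mean(0),a0,0],loss="soft_l1",f_scale=.0005)
        if best is None or r.cost<best.cost: best=r
    return best
E
python3 - <<'E'
from dfit import *
for n,uv0 in [("wrist11",(257,187)),("wrist12",(257,189)),("wrist13",(257,189))]:
    d=load(n+".npz");uv,P,G,m=dcont(d,uv0,.108)
    b=fit(P);print(n,len(uv),b.x[:2].round(4),"ang",np.rad2deg(b.x[2])%360,b.x[3],b.cost, np.sqrt(np.mean(sd(P,b.x[:2],b.x[2],.0086+b.x[3],.0051+b.x[3])**2)))
    cv2.imwrite(f"pics/m{n}.png",np.hstack([G,m*255]))
E
```

```text
wrist11 388 [ 0.4715 -0.3124] ang 81.93420650258956 0.0006018605462935608 2.8120072092955926e-06 0.0001226075558906327
wrist12 581 [ 0.4715 -0.3123] ang 82.05664126004969 0.0003883577039267407 1.2547319498157137e-06 6.616044728489253e-05
wrist13 577 [ 0.4715 -0.3123] ang 82.05052802597342 0.0003722484999292926 1.8929734345618252e-06 8.179036617184897e-05
```

View pics/mwrist13.png

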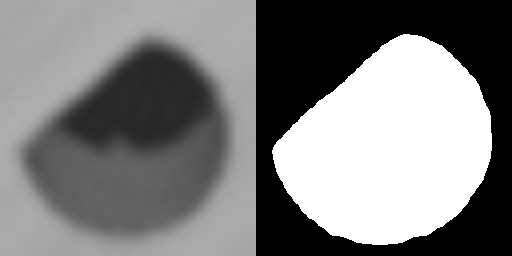

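```bash
python3 - <<'E'
from h import *
d=load("scene0.npz");print(atz(d,(129.7,137.8),.108),proj(d,[[.4715,-.3123,.108],[.474,-.307,.108]]))
d=load("top0.npz");print(atz(d,(365.9,229.5),.108),proj(d,[[.4715,-.3123,.108],[.474,-.307,.108]]))
g=cv2.cvtColor(load("scene0.npz")["img"],cv2.COLOR_RGB2GRAY);print(g[131:146,121:140])
g=cv2.cvtColor(load("top0.npz")["img"],cv2.COLOR_RGB2GRAY);print(g[222:238,357:376])
# static cam-in-tool
st={"0":([0.27533583,0.61556485,0.2299275],[0.14689088,0.69180967,-0.14845297,0.69121934]),"1":([.5518,.122,.0999],[-0.7066,-0.0243,0.7068,-0.0243]),"3":([.586,.2,.1027],[-0.5016,-0.0164,0.8645,-0.0279]),"4":([0.5377,0.1979,0.0152],[-0.5015,-0.0157,0.8646,-0.0267]),"10":([0.5796,-0.0332,0.0546],[0.9083,0.3304,-0.241,0.0879]),"12":([0.4597,-0.3236,0.1512],[0.6649,0.2423,-0.6641,0.241]),"13":([0.4601,-0.3239,0.1518],[0.6651,0.242,-0.664,0.2415])}
for k,(p,q) in st.items():
    T=load(f"wrist{k}.npz")["world_to_cam"];o=-T[:3,:3].T@T[:3,3];Rt=R.from_quat(q).as_matrix();print(k,(Rt.T@(o-p)).round(4),o.round(4), R.from_matrix(Rt.T@T[:3,:3].T).as_rotvec().round(4))
E
```

```text
[[ 0.47008715 -0.31298107  0.108     ]] [[129.75928496 138.17423063]
 [131.33462457 139.0164612 ]]
[[ 0.47108278 -0.31045115  0.108     ]] [[366.54062793 229.3459533 ]
 [364.63788127 228.48519554]]
[[137 135 134 133 136 135 135 136 141 137 142 149 136 140 145 136 136 137
  130]
 [136 136 135 133 132 143 139 140 154 150 150 152 149 150 149 131 153 130
  134]
 [135 138 144 139 139 152 151 153 155 152 149 151 151 150 152 154 152 151
  152]
 [142 144 152 156 152 151 148 147 147 147 147 148 150 151 154 153 152 154
  154]
 [136 154 155 154 150 146 148 148 145 146 146 148 150 152 151 150 151 154
  154]
 [138 156 155 152 147 145 148 146 122 121 123 136 152 153 152 149 147 155
  153]
 [154 155 151 148 147 149 147 103  93  95  96  94 135 152 149 148 147 132
  155]
 [157 154 149 147 148 147  94  91  98  96  98 125 152 150 148 148 145  95
  155]
 [154 151 147 149 151 146 108  89  92  99 114 153 151 148 149 149 131  83
  153]
 [152 150 132 151 149 148 148 133 107 126 140 152 150 148 149 147  79  99
  152]
 [152 151  98 149 148 149 151 153 154 154 152 150 148 147 119  89  87 133
  153]
 [155 153 1
[... 1461 characters left out ...]
 122  88  83  87 102 106 101  96  99 111 132 129 126 125 128
  125]
 [128 128 127 131 135 125  84  89  93  88  83  96 131 129 128 125 126 131
  126]]
0 [-0.1429 -0.0012 -0.0674] [0.2135 0.6423 0.3728] [-1.4053 -1.4045  1.0708]
1 [-0.1426  0.0009 -0.0664] [0.6181 0.1257 0.2425] [-1.4055 -1.4037  1.0716]
3 [-0.1439  0.001  -0.0659] [0.7144 0.2073 0.1949] [-1.4028 -1.4024  1.0726]
4 [-0.1424  0.0009 -0.0664] [0.6658 0.2049 0.1058] [-1.4044 -1.4044  1.0711]
10 [-0.1437  0.0003 -0.0667] [ 0.5095 -0.0923  0.1838] [-1.4054 -1.4031  1.0701]
12 [-0.1414 -0.0002 -0.0658] [ 0.5099 -0.2815  0.2927] [-1.4062 -1.4018  1.0691]
13 [-0.1421  0.     -0.0659] [ 0.5104 -0.2818  0.294 ] [-1.4054 -1.403   1.0701]
```

```bash
python3 - <<'E'
from sp import *
from plant import ctrl
s=ctrl.get_state()
Rr=R.from_quat([0.9083,0.3304,-0.241,0.0879]);zs=Rr.apply(Rg.inv().apply([0,0,1]));print("flat az",np.rad2deg(np.arctan2(zs[1],zs[0])),zs)
Rk=down(np.deg2rad(-50));q=s["qpos"]
for p in ([.46,-.32,.25],[.555,-.055,.25]):
    t,r=goal(s,p,Rk);q,e=ik(np.array(p),Rk,q);print(t.round(4),r.round(4),q.round(3),e)
E
```

```text
flat az -140.03623570902144 [-7.66450623e-01 -6.42302854e-01 -6.97310516e-04]
[-0.0982 -0.003  -0.0026] [-0.0003 -0.0017  0.0001] [-0.789  0.019  1.842 -0.     1.28   0.084] 4.62152538460714e-12
[-0.0977 -0.1451 -0.2457] [-0.0003 -0.0017  0.0001] [-0.281  0.013  1.848  0.     1.28   0.592] 4.749034498985338e-12
```

Call:
play_rows(claw=[80, 80, 80, 80, 80, 80, 80, 80, 80, 80], travel=[[-0.045, 0, 0], [-0.08, -0.02, -0.03], [-0.0977, -0.045, -0.07], [-0.0977, -0.07, -0.115], [-0.0977, -0.095, -0.16], [-0.0977, -0.12, -0.205], [-0.0977, -0.138, -0.235], [-0.0977, -0.1451, -0.2457], [-0.0977, -0.1451, -0.2457], [-0.0977, -0.1451, -0.2457]], dr=[[0, 0, 0], [0, 0, 0], [0, 0, 0], [0, 0, 0], [0, 0, 0], [0, 0, 0], [0, -0.0017, 0], [0, -0.0017, 0], [0, -0.0017, 0], [0, -0.0017, 0]])

```text
time: 14.9
eef_pos: [0.5552, -0.0557, 0.2508]
tcp_rot: [0.665, 0.241, -0.664, 0.242]
contact_force: [-0.5, 0.2, -0.0]
opening: 0.687
```

```bash
python3 look.py 14 wrist top scene; python3 - <<'E'
from h import *
d=load("wrist14.npz")
h=proj(d,[[.568,-.0427,.128],[.568,-.0427,.094],[.568,-.0427,.028]]);print(h)
u0,v0=int(h[0,0])-35,int(h[0,1])-35
c=d["img"][v0:v0+75,u0:u0+75,::-1];cv2.imwrite("pics/z14.png",cv2.resize(c,None,fx=8,fy=8,interpolation=cv2.INTER_CUBIC));print(u0,v0)
E
```

```text
{'time': 15.05, 'qpos': [-0.2832, 0.0131, 1.8482, -0.0003, 1.2799, 0.5919], 'eef_pos': [0.5548, -0.0565, 0.2502], 'tcp_rot': [0.6648, 0.2409, -0.6647, 0.2412], 'contact_force': [0.7713, 0.6087, 0.5808], 'wrist_torque': [0.0213, 0.0478, 0.03], 'opening': 0.6816}
[[255.77734171 164.92398148]
 [255.99140469 158.98646943]
 [256.29723204 150.50366896]]
220 129
```

View pics/wrist14.png

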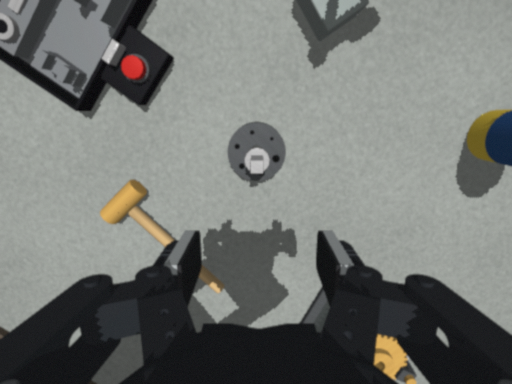

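View pics/z14.png

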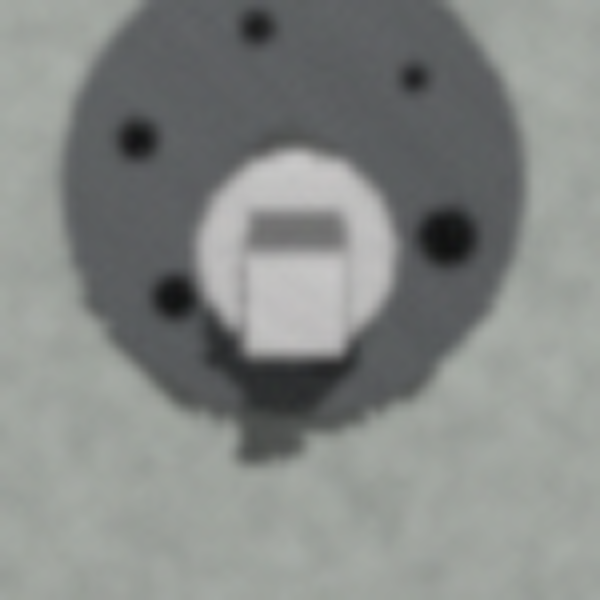

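```bash
python3 - <<'E'
from sp import *
from plant import ctrl
s=ctrl.get_state();d=load("wrist14.npz");print(atz(d,(256.5,166.4),.128),atz(d,(256.5,159.1),.094),atz(d,(256.4,150.5),.028))
Rk=down(np.deg2rad(-50))
for z in (.14,.097):
    p=np.array([.5674,-.0435,z]);t,r=goal(s,p,Rk);print(t.round(4),r.round(4))
E
```

```text
[[ 0.56738214 -0.0440726   0.128     ]] [[ 0.56824372 -0.04317078  0.094     ]] [[ 0.56808491 -0.04279402  0.028     ]]
[ 0.1102 -0.0019 -0.018 ] [-0.0024  0.     -0.0005]
[ 0.1532 -0.002  -0.018 ] [-0.0024  0.     -0.0005]
```

Call:
play_rows(claw=[100, 110, 130, 130, 130, 130, 130, 130], travel=[[0.04, -0.001, -0.01], [0.08, -0.002, -0.018], [0.11, -0.002, -0.018], [0.13, -0.002, -0.018], [0.145, -0.002, -0.018], [0.1532, -0.002, -0.018], [0.1532, -0.002, -0.018], [0.1532, -0.002, -0.018]], dr=[[0, 0, 0], [0, 0, 0], [-0.0024, 0, -0.0005], [-0.0024, 0, -0.0005], [-0.0024, 0, -0.0005], [-0.0024, 0, -0.0005], [-0.0024, 0, -0.0005], [-0.0024, 0, -0.0005]])

```text
time: 15.85
eef_pos: [0.5682, -0.044, 0.0981]
tcp_rot: [0.665, 0.241, -0.664, 0.242]
contact_force: [0.5, -0.6, 0.5]
opening: 0.488
```

```bash
python3 look.py 15 wrist scene; python3 - <<'E'
from h import *
d=load("scene15.npz")
c=d["img"][140:215,185:261,::-1];c=np.clip(c.astype(float)*1.4,0,255).astype(np.uint8);cv2.imwrite("pics/z15.png",cv2.resize(c,None,fx=8,fy=8,interpolation=cv2.INTER_CUBIC))
E
```

```text
{'time': 15.95, 'qpos': [-0.2549, 0.2035, 1.9372, 0.0, 0.9981, 0.6179], 'eef_pos': [0.5684, -0.0438, 0.0986], 'tcp_rot': [0.6653, 0.2412, -0.6637, 0.2423], 'contact_force': [0.1084, -0.0983, 1.4876], 'wrist_torque': [0.0305, -0.0398, 0.0774], 'opening': 0.4907}
```

View pics/wrist15.png

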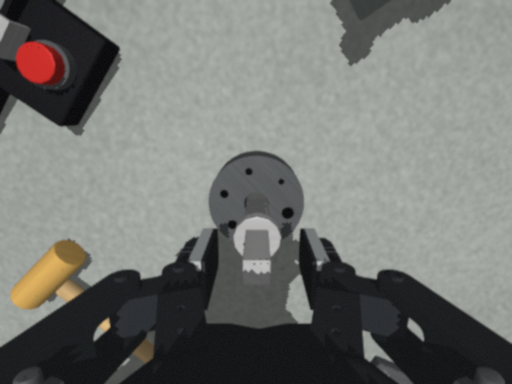

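View pics/z15.png

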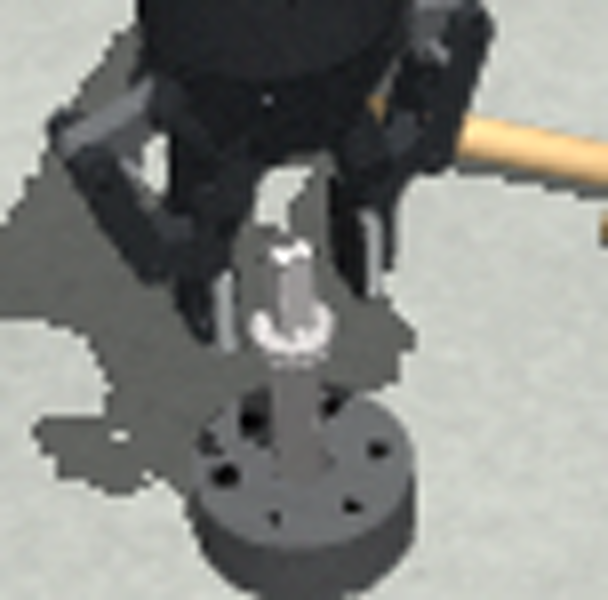

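Call:
play_rows(claw=[160, 190, 210, 255, 255, 255, 255, 255], travel=[[0, 0, 0], [0, 0, 0], [0, 0, 0], [0, 0, 0], [0, 0, 0], [0, 0, 0], [0, 0, 0], [0, 0, 0]], dr=[[0, 0, 0], [0, 0, 0], [0, 0, 0], [0, 0, 0], [0, 0, 0], [0, 0, 0], [0, 0, 0], [0, 0, 0]], force=60)

```text
time: 16.75
eef_pos: [0.5685, -0.0436, 0.0992]
tcp_rot: [0.665, 0.241, -0.664, 0.242]
contact_force: [-2.2, 1.2, 5.6]
opening: 0.128
```

```bash
python3 look.py 16 wrist
```

```text
{'time': 16.8, 'qpos': [-0.2546, 0.2029, 1.9368, 0.0007, 0.9994, 0.618], 'eef_pos': [0.5685, -0.0436, 0.0992], 'tcp_rot': [0.6653, 0.2414, -0.6637, 0.2421], 'contact_force': [-1.9876, 1.587, 4.9624], 'wrist_torque': [0.5337, 0.4912, -0.0074], 'opening': 0.1284}
```

View pics/wrist16.png

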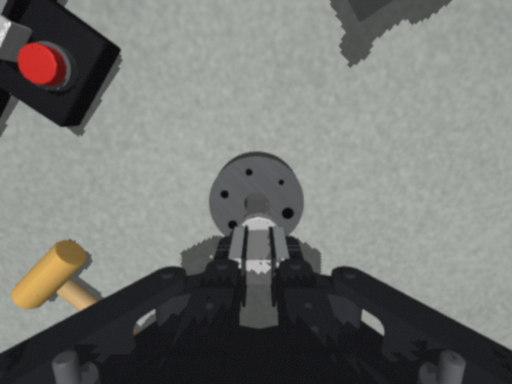

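Call:
play_rows(claw=[255, 255, 255, 255, 255, 255, 255, 255], travel=[[-0.005, 0, 0], [-0.015, 0, 0], [-0.04, 0, 0], [-0.08, 0, 0], [-0.12, 0, 0], [-0.15, 0, 0], [-0.15, 0, 0], [-0.15, 0, 0]], dr=[[0, 0, 0], [0, 0, 0], [0, 0, 0], [0, 0, 0], [0, 0, 0], [0, 0, 0], [0, 0, 0], [0, 0, 0]])

```text
time: 17.6
eef_pos: [0.5682, -0.0437, 0.2494]
tcp_rot: [0.666, 0.241, -0.663, 0.242]
contact_force: [0.1, 0.0, -3.0]
opening: 0.128
```

```bash
python3 look.py 17 wrist scene; python3 - <<'E'
from sp import *
from plant import ctrl
s=ctrl.get_state();p=s["eef_pos"];Rt=R.from_quat(s["tcp_rot"])
o=p+Rt.apply([.011+.0,0,0]) # nominal origin: TCP at spindle x 13?
d=load("scene17.npz");pr=proj(d,[p+[0,0,-.097-.0],p]);print(pr)
u0,v0=int(pr[1,0])-38,int(pr[1,1])-30
c=d["img"][v0:v0+75,u0:u0+76,::-1];c=np.clip(c.astype(float)*1.4,0,255).astype(np.uint8);cv2.imwrite("pics/z17.png",cv2.resize(c,None,fx=8,fy=8,interpolation=cv2.INTER_CUBIC));print(u0,v0)
d=load("wrist17.npz");c=d["img"][160:300,190:330,::-1];cv2.imwrite("pics/w17.png",cv2.resize(c,None,fx=4,fy=4,interpolation=cv2.INTER_CUBIC))
E
```

```text
{'time': 17.7, 'qpos': [-0.2549, 0.0416, 1.8257, 0.0004, 1.2759, 0.618], 'eef_pos': [0.5669, -0.0434, 0.2466], 'tcp_rot': [-0.6641, -0.2422, 0.6649, -0.2413], 'contact_force': [-0.1115, -0.8058, -2.2537], 'wrist_torque': [-0.0253, 0.0493, -0.0556], 'opening': 0.1276}
[[220.01959609 163.908054  ]
 [218.02777904 132.67722089]]
180 102
```

View pics/w17.png

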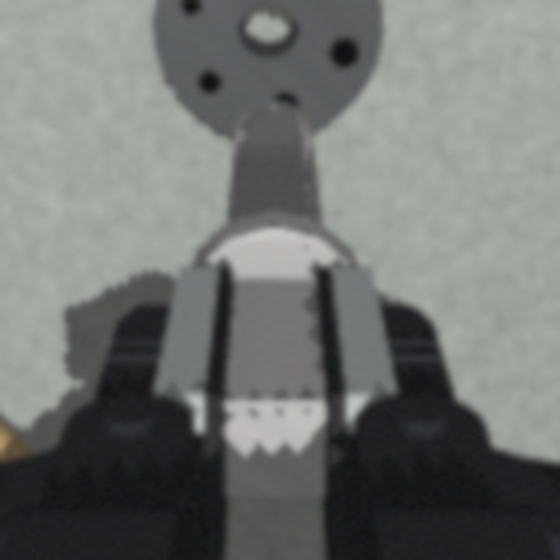

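View pics/z17.png

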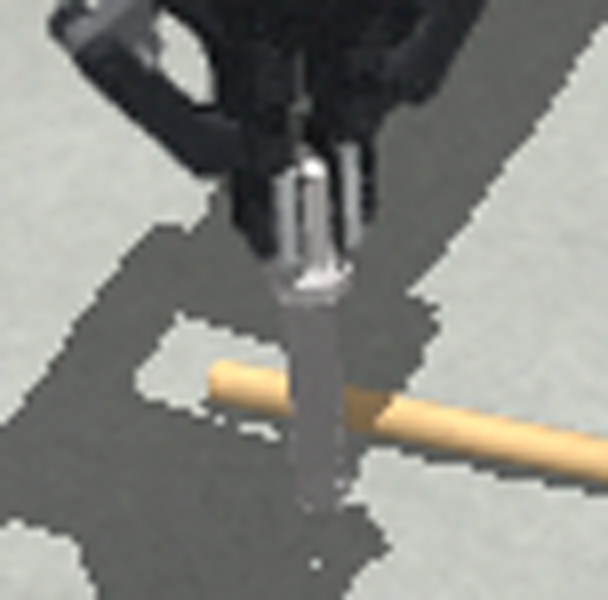

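```bash
python3 - <<'E'
from sp import *
d=load("wrist17.npz");K=d["K"]
# nominal cam-in-tool rotation from averages
Rc=R.from_rotvec([-1.4054,-1.403,1.0705]).as_matrix();o=np.array([-.1425,.0002,-.0663])
def pt(x):
    c=(np.asarray(x)-o)@Rc;return np.array([K[0,2]+K[0,0]*c[0]/-c[2],K[1,2]-K[1,1]*c[1]/-c[2]])
for dz in (-.002,0,.002):
  for L in (.097,.0992):
    print(dz,L,"foot edge rf6",pt([L,0,dz-.006]).round(1),"rf7",pt([L,0,dz-.007]).round(1),"taper r8 x-5 sides",pt([L-.005,-.008,dz]).round(1),pt([L-.005,.008,dz]).round(1),"collar top near edge",pt([L-.086-.008,0,dz-.013]).round(1),"under edge",pt([L-.086,0,dz-.013]).round(1),"blockhole?")
print(4*(pt([.0992,0,-.006])-[190,160]),4*(pt([.0052,0,-.013])-[190,160]))
E
```

```text
-0.002 0.097 foot edge rf6 [258.2 183. ] rf7 [258.2 181.8] taper r8 x-5 sides [248.5 191.5] [268.  191.6] collar top near edge [258.1 212.7] under edge [258.1 207.8] blockhole?
-0.002 0.0992 foot edge rf6 [258.2 182.4] rf7 [258.2 181.2] taper r8 x-5 sides [248.6 190.8] [267.9 190.9] collar top near edge [258.1 211.3] under edge [258.1 206.6] blockhole?
0 0.097 foot edge rf6 [258.2 185.3] rf7 [258.2 184.2] taper r8 x-5 sides [248.5 193.9] [268.  193.9] collar top near edge [258.1 216.4] under edge [258.1 211.3] blockhole?
0 0.0992 foot edge rf6 [258.2 184.7] rf7 [258.2 183.5] taper r8 x-5 sides [248.6 193.2] [267.9 193.2] collar top near edge [258.1 214.9] under edge [258.1 210. ] blockhole?
0.002 0.097 foot edge rf6 [258.2 187.7] rf7 [258.2 186.5] taper r8 x-5 sides [248.5 196.2] [267.9 196.2] collar top near edge [258. 220.] under edge [258.1 214.8] blockhole?
0.002 0.0992 foot edge rf6 [258.2 187. ] rf7 [258.2 185.8] taper r8 x-5 sides [248.6 195.5] [267.9 195.5] collar top near edge [258.1 218.5] under edge [258.1 213.4] blockhole?
[272.96164747  98.77976899] [272.2391077  219.72872795]
```

```bash
python3 - <<'E'
from sp import *
from plant import ctrl
s=ctrl.get_state();Rk=down(np.deg2rad(172.05))
p=np.array([.4714,-.3131,.240]);t,r=goal(s,p,Rk);print(t.round(4),r.round(4));print(ik(p,Rk,[-.75,.05,1.8,0,1.28,2.4]))
E
```

```text
[0.0066 0.1453 0.2465] [ 2.4073e+00  2.2000e-03 -0.0000e+00]
(array([-7.65551470e-01,  3.98791805e-02,  1.83976587e+00,  2.29977302e-09,
        1.26194761e+00,  2.51479486e+00]), np.float64(2.9764649078778405e-09))
```

Call:
play_rows(claw=[255, 255, 255, 255, 255, 255, 255, 255, 255, 255, 255, 255, 255, 255, 255, 255, 255, 255, 255, 255], travel=[[0.0, 0.015, 0.026], [0.0, 0.03, 0.05], [0.0, 0.05, 0.085], [0.0, 0.07, 0.12], [0.003, 0.09, 0.153], [0.0066, 0.11, 0.187], [0.0066, 0.13, 0.22], [0.0066, 0.1453, 0.2465], [0.0066, 0.1453, 0.2465], [0.0066, 0.1453, 0.2465], [0.0066, 0.1453, 0.2465], [0.0066, 0.1453, 0.2465], [0.0066, 0.1453, 0.2465], [0.0066, 0.1453, 0.2465], [0.0066, 0.1453, 0.2465], [0.0066, 0.1453, 0.2465], [0.0066, 0.1453, 0.2465], [0.0066, 0.1453, 0.2465], [0.0066, 0.1453, 0.2465], [0.0066, 0.1453, 0.2465]], dr=[[0.14, 0, 0], [0.28, 0, 0], [0.42, 0, 0], [0.56, 0, 0], [0.7, 0, 0], [0.84, 0, 0], [0.98, 0, 0], [1.12, 0, 0], [1.26, 0, 0], [1.4, 0, 0], [1.54, 0, 0], [1.68, 0, 0], [1.82, 0, 0], [1.96, 0, 0], [2.1, 0, 0], [2.24, 0, 0], [2.36, 0, 0], [2.4073, 0.0022, 0], [2.4073, 0.0022, 0], [2.4073, 0.0022, 0]])

```text
time: 19.7
eef_pos: [0.4708, -0.3125, 0.2381]
tcp_rot: [-0.463, 0.533, 0.466, 0.533]
contact_force: [-0.6, 0.2, -1.7]
opening: 0.131
```

```bash
python3 look.py 18 wrist scene top; python3 - <<'E'
from sp import *
d=load("wrist18.npz");c=d["img"][160:300,190:330,::-1];cv2.imwrite("pics/w18.png",cv2.resize(c,None,fx=4,fy=4,interpolation=cv2.INTER_CUBIC))
d=load("scene18.npz");c=d["img"][90:165,95:171,::-1];cv2.imwrite("pics/z18.png",cv2.resize(c,None,fx=8,fy=8,interpolation=cv2.INTER_CUBIC))
E
```

```text
{'time': 19.85, 'qpos': [-0.7656, 0.0404, 1.8406, -0.0, 1.2617, 2.5142], 'eef_pos': [0.4712, -0.3129, 0.2393], 'tcp_rot': [-0.4639, 0.5334, 0.4647, 0.5333], 'contact_force': [0.369, -0.7828, -1.5027], 'wrist_torque': [0.0145, 0.0333, -0.0247], 'opening': 0.1303}
```

View pics/w18.png

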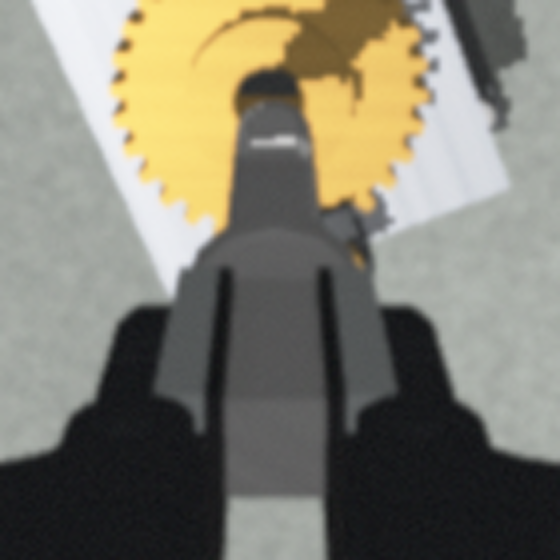

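View pics/z18.png

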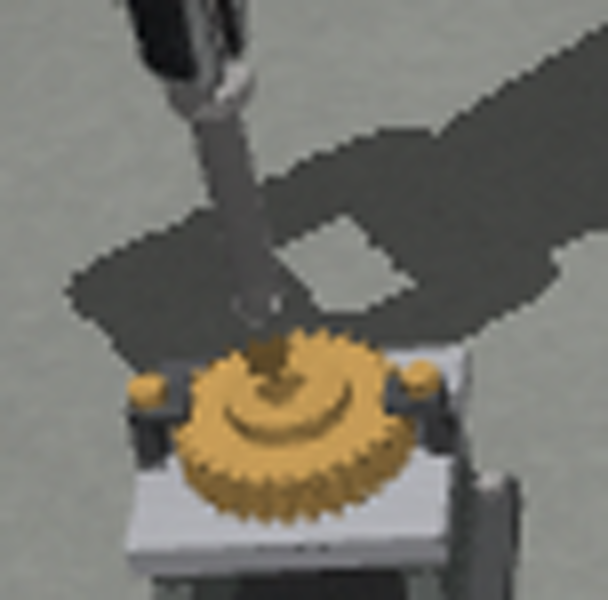

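```bash
python3 - <<'E'
from sp import *
d=load("wrist18.npz");c=d["img"][168:204,238:278,::-1];c=np.clip(c.astype(float)*1.3,0,255).astype(np.uint8);cv2.imwrite("pics/w18b.png",cv2.resize(c,None,fx=16,fy=16,interpolation=cv2.INTER_CUBIC))
E
```

```text
(no output)
```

View pics/w18b.png

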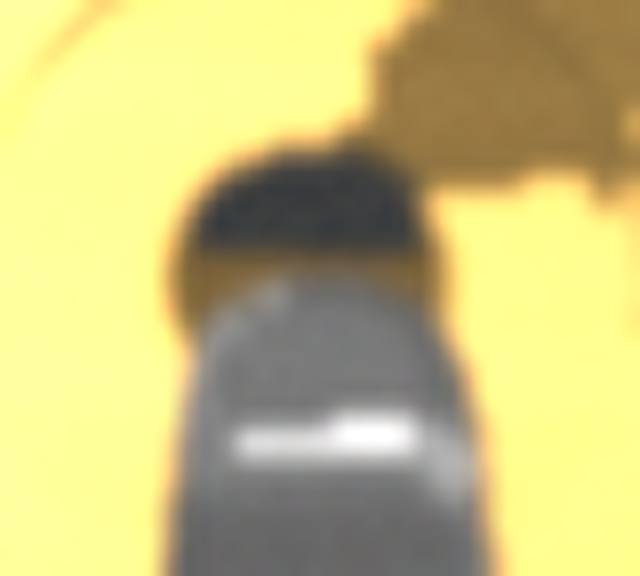

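```bash
python3 - <<'E'
from sp import *
d=load("wrist18.npz");K=d["K"]
Rc=R.from_rotvec([-1.4054,-1.403,1.0705]).as_matrix();o=np.array([-.1425,.0002,-.0663])
def pt(x):
    c=(np.asarray(x)-o)@Rc;return np.array([K[0,2]+K[0,0]*c[0]/-c[2],K[1,2]-K[1,1]*c[1]/-c[2]])
def inv(uv,xt):
    r=Rc@np.array([(uv[0]-K[0,2])/K[0,0],-(uv[1]-K[1,2])/K[1,1],-1]);return o+r*(xt-o[0])/r[0]
print("bore nominal",inv((256.8,184.9),.1313)); print("bore world by reported",atz(d,(256.8,184.9),.108))
print("foot edge pred",pt([.0992,0,.0008-.006]), "meas",(238+ (325/16)-.5,168+268/16-.5))
T=d["world_to_cam"];oc=-T[:3,:3].T@T[:3,3];Rt=R.from_quat([-0.4639,0.5334,0.4647,0.5333]).as_matrix();print((Rt.T@(oc-[.4712,-.3129,.2393])).round(4),R.from_matrix(Rt.T@T[:3,:3].T).as_rotvec().round(4))
print(inv((257.8,184.3),.0992), pt([.094,-.008,.0008]),pt([.094,.008,.0008]))
E
```

```text
bore nominal [ 0.1313     -0.00139729  0.00221134]
bore world by reported [[ 0.47133403 -0.31229643  0.108     ]]
foot edge pred [258.23939384 185.61845111] meas (257.8125, 184.25)
[-0.1414  0.0008 -0.0681] [-1.4057 -1.4057  1.0715]
[ 0.0992     -0.00037019 -0.00634121] [248.57701524 194.15971543] [267.87285415 194.1852993 ]
```

```bash
cat > cal.py <<'E'
from sp import *
st={"0":([0.27533583,0.61556485,0.2299275],[0.14689088,0.69180967,-0.14845297,0.69121934]),"1":([.5518,.122,.0999],[-0.7066,-0.0243,0.7068,-0.0243]),"3":([.586,.2,.1027],[-0.5016,-0.0164,0.8645,-0.0279]),"4":([0.5377,0.1979,0.0152],[-0.5015,-0.0157,0.8646,-0.0267]),"10":([0.5796,-0.0332,0.0546],[0.9083,0.3304,-0.241,0.0879]),"12":([0.4597,-0.3236,0.1512],[0.6649,0.2423,-0.6641,0.241]),"13":([0.4601,-0.3239,0.1518],[0.6651,0.242,-0.664,0.2415]),"15":([0.5684,-0.0438,0.0986],[0.6653,0.2412,-0.6637,0.2423]),"16":([0.5685,-0.0436,0.0992],[0.6653,0.2414,-0.6637,0.2421]),"18":([0.4712,-0.3129,0.2393],[-0.4639,0.5334,0.4647,0.5333])}
A=[];b=[]
for k,(p,q) in st.items():
    T=load(f"wrist{k}.npz")["world_to_cam"];o=-T[:3,:3].T@T[:3,3];Rt=R.from_quat(q).as_matrix()
    A.append(np.hstack([Rt,np.eye(3)]));b.append(o-p)
x,_,_,sv=np.linalg.lstsq(np.vstack(A),np.concatenate(b),rcond=None)
cam_t=x[:3];ew=x[3:]
if __name__=="__main__":
    print("cam in tool",cam_t.round(4),"world err",ew.round(4));print((np.vstack(A)@x-np.concatenate(b)).reshape(-1,3).round(4),sv)
E
python3 cal.py
```

```text
cam in tool [-0.1425 -0.     -0.067 ] world err [-0.0007 -0.0009  0.    ]
[[ 0.0001 -0.     -0.0004]
 [-0.0001  0.     -0.0001]
 [-0.0005  0.0001 -0.0018]
 [-0.0002  0.0001 -0.0002]
 [ 0.      0.0001 -0.0003]
 [ 0.0004 -0.0003  0.0011]
 [ 0.0002 -0.0001  0.0004]
 [-0.      0.0002  0.0003]
 [-0.0001 -0.     -0.0002]
 [ 0.0002  0.0001  0.0011]] [4.38962506 4.05019822 3.96180707 2.07462882 1.89628436 0.85509755]
```

```bash
cat >> cal.py <<'E'
Rs={k:(R.from_quat(q),R.from_matrix(load(f"wrist{k}.npz")["world_to_cam"][:3,:3].T)) for k,(p,q) in st.items() if k not in("3",)}
def fr(x):
    E=R.from_rotvec(x[:3]);C=R.from_rotvec(x[3:]);return np.concatenate([((E*a*C).inv()*b).as_rotvec() for a,b in Rs.values()])
rr=least_squares(fr,[0,0,0,-1.405,-1.404,1.071]);E=R.from_rotvec(rr.x[:3]);C=R.from_rotvec(rr.x[3:])
K=load("wrist18.npz")["K"]
def w2c(T):
    """corrected: camera true pose from reported"""
    o=-T[:3,:3].T@T[:3,3]-ew;M=(E.inv()*R.from_matrix(T[:3,:3].T)).as_matrix();return o,M
def ray(T,uv,z):
    o,M=w2c(T);r=M@np.array([(uv[0]-K[0,2])/K[0,0],-(uv[1]-K[1,2])/K[1,1],-1]);return o+r*(z-o[2])/r[2]
def tinv(uv,xt=None,zt=None):
    r=C.as_matrix()@np.array([(uv[0]-K[0,2])/K[0,0],-(uv[1]-K[1,2])/K[1,1],-1]);return cam_t+r*((xt-cam_t[0])/r[0])
def tpt(x):
    c=(np.asarray(x)-cam_t)@C.as_matrix();return np.array([K[0,2]+K[0,0]*c[0]/-c[2],K[1,2]-K[1,1]*c[1]/-c[2]])
E
python3 - <<'E'
from cal import *
from dfit import dcont,fit
print("E",rr.x[:3].round(4),"C",rr.x[3:].round(4),np.abs(rr.fun).max())
for n,uv0 in [("wrist11",(257,187)),("wrist12",(257,189)),("wrist13",(257,189))]:
    d=load(n+".npz");uv,P,G,m=dcont(d,uv0,.108);P=np.array([ray(d["world_to_cam"],u,.108)[:2] for u in uv]);b=fit(P);print(n,b.x[:2].round(4),np.rad2deg(b.x[2])%360)
d=load("wrist18.npz");print("18",ray(d["world_to_cam"],(256.8,184.9),.108), "tool:",tinv((256.8,184.9),.1313))
Rt=R.from_quat(st["18"][1]);print("bore from tool",np.array(st["18"][0])+Rt.apply(tinv((256.8,184.9),.1313)))
print("foot near edge 17:",tinv((258.4,185.2),.0992),"18:",tinv((257.8,184.25),.0992),"collar near 17",tinv((258.3,216.6),.0052))
print(tpt([.0992,0,-.006]),tpt([.0052,0,-.013]))
E
```

```text
E [0.0006 0.0002 0.001 ] C [-1.4046 -1.4044  1.0701] 0.0020523353091006927
wrist11 [ 0.4723 -0.3116] 81.87602435911698
wrist12 [ 0.4722 -0.3115] 81.99878896803862
wrist13 [ 0.4722 -0.3115] 81.99269519291182
18 [ 0.47217249 -0.31154114  0.108     ] tool: [ 0.1313     -0.00142144  0.00162275]
bore from tool [ 0.47271991 -0.31138871  0.10799977]
foot near edge 17: [ 9.92000000e-02  8.74839089e-05 -6.16578258e-03] 18: [ 0.0992     -0.00041664 -0.00698813] collar near 17 [ 5.20000000e-03 -1.20413969e-06 -1.27113004e-02]
[258.29586696 185.39126529] [258.30240718 216.08569226]
```

```bash
python3 - <<'E'
from cal import *
from plant import ctrl
s=ctrl.get_state();Rk=down(np.deg2rad(172.0));print(s["eef_pos"])
p=np.array([.4722,-.3115,.2135]);t,r=goal(s,p,Rk);print(t.round(4),r.round(4))
E
```

```text
[ 0.47115722 -0.31289066  0.23927764]
[ 0.0258 -0.0009  0.0015] [ 0.0015  0.0006 -0.0009]
```

Call:
play_rows(claw=[255, 255, 255, 255, 255], travel=[[0.008, -0.0009, 0.0015], [0.018, -0.0009, 0.0015], [0.0258, -0.0009, 0.0015], [0.0258, -0.0009, 0.0015], [0.0258, -0.0009, 0.0015]], dr=[[0.0015, 0.0006, -0.0009], [0.0015, 0.0006, -0.0009], [0.0015, 0.0006, -0.0009], [0.0015, 0.0006, -0.0009], [0.0015, 0.0006, -0.0009]])

```text
time: 20.35
eef_pos: [0.4721, -0.3114, 0.2129]
tcp_rot: [-0.464, 0.534, 0.464, 0.534]
contact_force: [0.3, -0.3, -2.8]
opening: 0.123
```

```bash
python3 look.py 19 wrist scene; python3 - <<'E'
from sp import *
d=load("wrist19.npz");c=d["img"][168:204,238:278,::-1];c=np.clip(c.astype(float)*1.3,0,255).astype(np.uint8);cv2.imwrite("pics/w19b.png",cv2.resize(c,None,fx=16,fy=16,interpolation=cv2.INTER_CUBIC))
d=load("scene19.npz");c=d["img"][90:165,95:171,::-1];cv2.imwrite("pics/z19.png",cv2.resize(c,None,fx=8,fy=8,interpolation=cv2.INTER_CUBIC))
E
```

```text
{'time': 20.45, 'qpos': [-0.7625, 0.0622, 1.8655, -0.0, 1.2132, 2.5187], 'eef_pos': [0.4724, -0.3117, 0.2138], 'tcp_rot': [-0.4641, 0.5336, 0.4637, 0.5337], 'contact_force': [0.1878, 0.6564, -1.5525], 'wrist_torque': [0.0055, 0.0371, 0.0119], 'opening': 0.1224}
```

View pics/w19b.png

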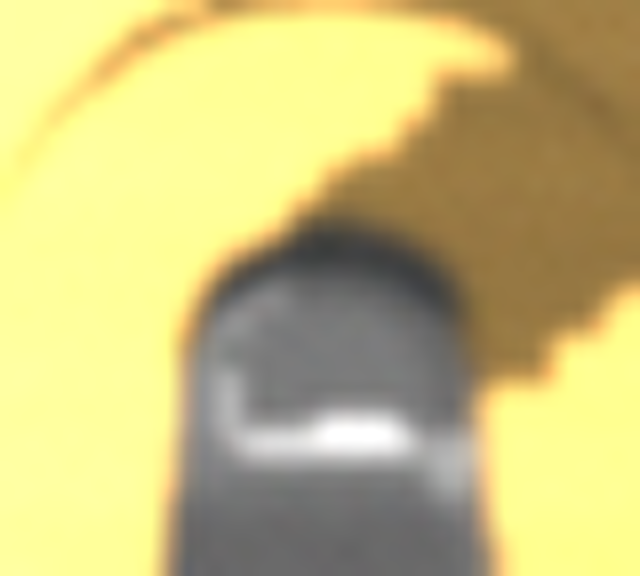

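View pics/z19.png

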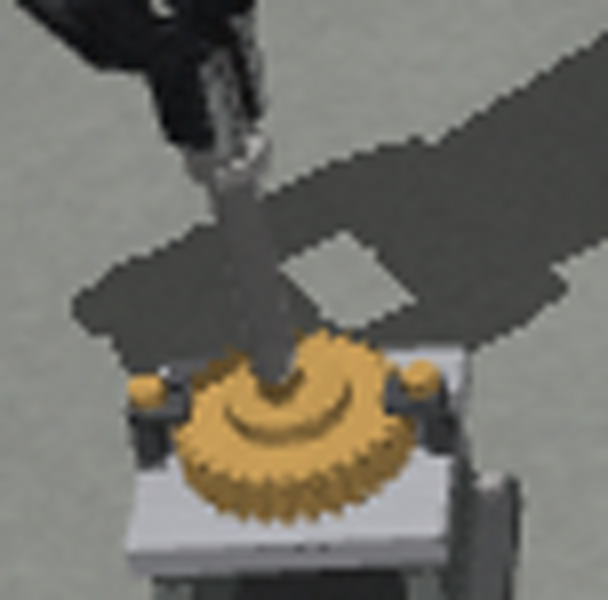

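Call:
play_rows(claw=[255, 255, 255, 255, 255, 255, 255], travel=[[0.003, 0, 0], [0.006, 0, 0], [0.009, 0, 0], [0.012, 0, 0], [0.015, 0, 0], [0.018, 0, 0], [0.018, 0, 0]], dr=[[0, 0, 0], [0, 0, 0], [0, 0, 0], [0, 0, 0], [0, 0, 0], [0, 0, 0], [0, 0, 0]])

```text
time: 21.15
eef_pos: [0.4722, -0.3115, 0.1951]
tcp_rot: [-0.464, 0.534, 0.464, 0.534]
contact_force: [-0.1, -0.2, -1.0]
opening: 0.127
```

```bash
python3 look.py 20 wrist scene
```

```text
{'time': 21.25, 'qpos': [-0.7625, 0.0796, 1.8817, 0.0, 1.1802, 2.5188], 'eef_pos': [0.4723, -0.3116, 0.1956], 'tcp_rot': [-0.4639, 0.5337, 0.4639, 0.5337], 'contact_force': [-0.1857, 0.1739, -1.8492], 'wrist_torque': [0.0267, 0.1017, -0.0454], 'opening': 0.1297}
```

Call:
play_rows(claw=[255, 255, 255, 255, 255, 255, 255, 255, 255, 255, 255, 255], travel=[[0.005, 0, 0], [0.01, 0, 0], [0.016, 0, 0], [0.022, 0, 0], [0.028, 0, 0], [0.034, 0, 0], [0.04, 0, 0], [0.046, 0, 0], [0.052, 0, 0], [0.058, 0, 0], [0.064, 0, 0], [0.064, 0, 0]], dr=[[0, 0, 0], [0, 0, 0], [0, 0, 0], [0, 0, 0], [0, 0, 0], [0, 0, 0], [0, 0, 0], [0, 0, 0], [0, 0, 0], [0, 0, 0], [0, 0, 0], [0, 0, 0]])

```text
time: 22.45
eef_pos: [0.4718, -0.3112, 0.1304]
tcp_rot: [-0.463, 0.534, 0.465, 0.534]
contact_force: [-0.5, 0.1, -1.9]
opening: 0.129
```

```bash
python3 look.py 21 wrist scene; python3 - <<'E'
from sp import *
d=load("scene21.npz");c=d["img"][90:165,95:171,::-1];cv2.imwrite("pics/z21.png",cv2.resize(c,None,fx=8,fy=8,interpolation=cv2.INTER_CUBIC))
E
```

```text
{'time': 22.55, 'qpos': [-0.7625, 0.1522, 1.9284, -0.0, 1.061, 2.5188], 'eef_pos': [0.4723, -0.3116, 0.1315], 'tcp_rot': [-0.4639, 0.5337, 0.4639, 0.5337], 'contact_force': [0.7576, -0.3831, -1.7846], 'wrist_torque': [-0.0245, -0.0183, 0.0093], 'opening': 0.1251}
```

View pics/z21.png

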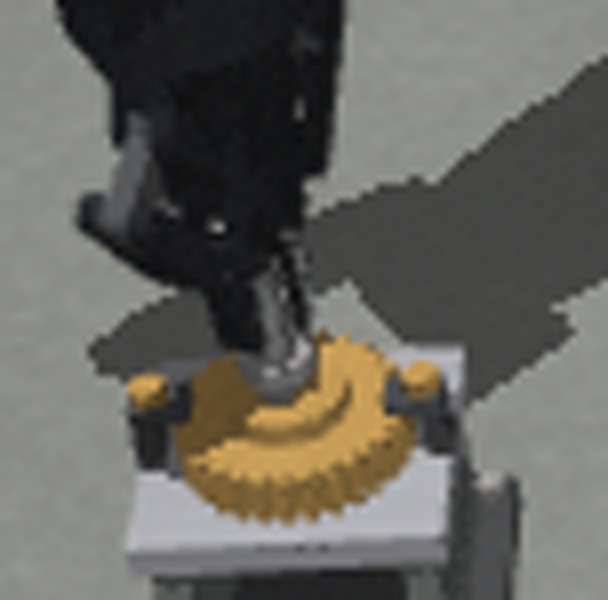

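Call:
play_rows(claw=[255, 255, 255, 255, 255, 255, 255], travel=[[0.003, 0, 0], [0.006, 0, 0], [0.008, 0, 0], [0.0095, 0, 0], [0.0105, 0, 0], [0.011, 0, 0], [0.011, 0, 0]], dr=[[0, 0, 0], [0, 0, 0], [0, 0, 0], [0, 0, 0], [0, 0, 0], [0, 0, 0], [0, 0, 0]])

```text
time: 23.25
eef_pos: [0.4724, -0.3117, 0.1212]
tcp_rot: [-0.464, 0.534, 0.464, 0.534]
contact_force: [-2.1, 1.3, 3.2]
opening: 0.128
```

Call:
play_rows(claw=[210, 200, 190, 170, 150, 130, 130, 130], travel=[[0, 0, 0], [0, 0, 0], [0, 0, 0], [0, 0, 0], [0, 0, 0], [0, 0, 0], [0, 0, 0], [0, 0, 0]], dr=[[0, 0, 0], [0, 0, 0], [0, 0, 0], [0, 0, 0], [0, 0, 0], [0, 0, 0], [0, 0, 0], [0, 0, 0]])

```text
time: 24.05
eef_pos: [0.4724, -0.3118, 0.1212]
tcp_rot: [-0.464, 0.534, 0.464, 0.534]
contact_force: [0.1, 0.0, -0.9]
opening: 0.491
```

Call:
play_rows(claw=[130, 130, 130, 130, 130, 130, 130, 130], travel=[[-0.01, 0, 0], [-0.025, 0, 0], [-0.05, 0, 0], [-0.08, 0, 0], [-0.11, 0, 0], [-0.13, 0, 0], [-0.13, 0, 0], [-0.13, 0, 0]], dr=[[0, 0, 0], [0, 0, 0], [0, 0, 0], [0, 0, 0], [0, 0, 0], [0, 0, 0], [0, 0, 0], [0, 0, 0]])

```text
time: 24.85
eef_pos: [0.4725, -0.3118, 0.2521]
tcp_rot: [-0.465, 0.534, 0.463, 0.534]
contact_force: [0.2, -0.0, -0.4]
opening: 0.489
```

```bash
python3 look.py 22 wrist scene top; python3 - <<'E'
from cal import *
d=load("wrist22.npz");c=d["img"][130:270,180:340,::-1];cv2.imwrite("pics/w22.png",cv2.resize(c,None,fx=4,fy=4,interpolation=cv2.INTER_CUBIC))
d=load("scene22.npz");c=d["img"][100:175,95:171,::-1];cv2.imwrite("pics/z22.png",cv2.resize(c,None,fx=8,fy=8,interpolation=cv2.INTER_CUBIC))
E
```

```text
{'time': 25.0, 'qpos': [-0.7624, 0.0325, 1.8299, -0.0001, 1.2822, 2.5188], 'eef_pos': [0.4718, -0.3111, 0.2494], 'tcp_rot': [-0.4628, 0.5338, 0.465, 0.5335], 'contact_force': [-0.3181, -0.1015, 0.0873], 'wrist_torque': [-0.0021, 0.047, -0.0145], 'opening': 0.4899}
```

View pics/w22.png

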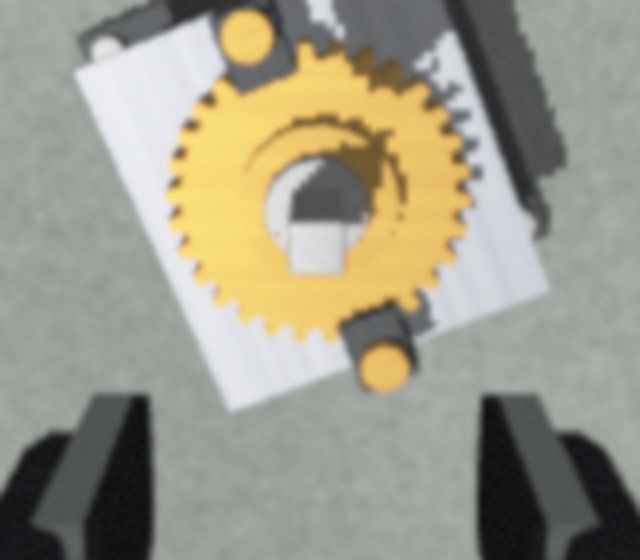

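View pics/z22.png

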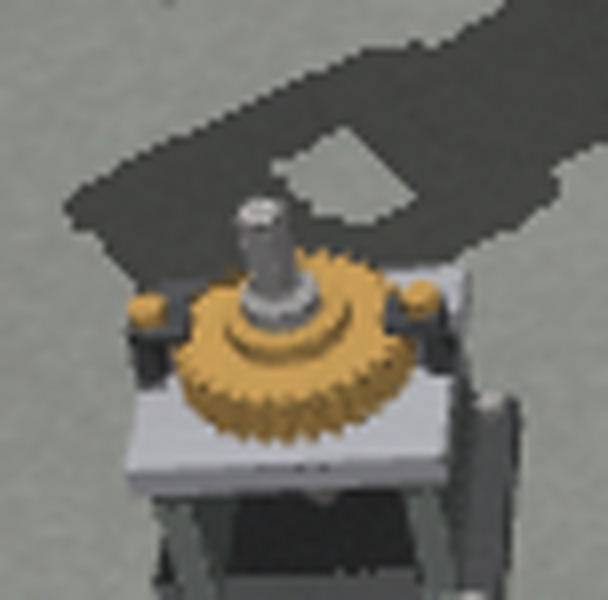

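View pics/scene22.png

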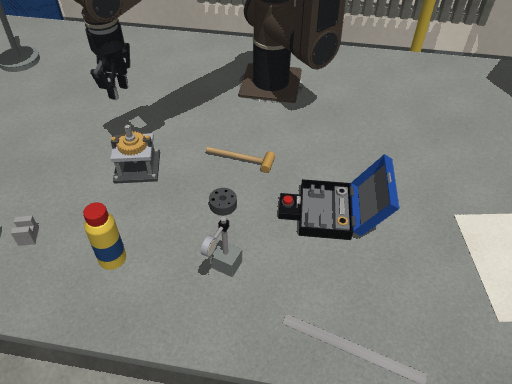

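```bash
python3 - <<'E'
from cal import *
d=load("wrist22.npz");W=cloud(d)-ew
f=lambda u,v:(180+u/4,130+v/4)
for nm,(u,v) in [("head",(318,248)),("collarL",(278,205)),("collarR",(362,215)),("hub",(385,250)),("hub2",(255,240))]:
    x,y=f(u,v);a=W[int(y)-1:int(y)+2,int(x)-1:int(x)+2].reshape(-1,3);print(nm,np.nanmedian(a,0).round(4))
print("head ctr",ray(d["world_to_cam"],f(317.5,247.5),.150),"collar ctr",ray(d["world_to_cam"],f(317,209),.116))
for n in("top",):
    a,b=load("top0.npz")["img"].astype(int),load("top22.npz")["img"].astype(int)
    for nm,(u0,u1,v0,v1) in dict(can=(325,362,105,150),dial=(240,270,100,158),mallet=(232,304,244,272)).items(): print(nm,np.abs(a-b)[v0:v1,u0:u1].max(2).mean().round(2))
E
```

```text
head [ 0.4721 -0.3116  0.1502]
collarL [ 0.4815 -0.3146  0.116 ]
collarR [ 0.4616 -0.3097  0.1163]
hub [ 0.4567 -0.2955  0.1011]
hub2 [ 0.4893 -0.3045  0.1081]
head ctr [ 0.47192355 -0.31174358  0.15      ] collar ctr [ 0.47194808 -0.31208417  0.116     ]
can 9.65
dial 9.64
mallet 10.8
```

```bash
python3 - <<'E'
from plant import ctrl
print(ctrl.sign_off()); print(ctrl.get_state()["time"])
E
```

```text
the job is handed in; nothing more can be done
None
the job is handed in; nothing more can be done
```

The spindle is seated in the gear bore and released, the lid is open, and I handed the job in at about 25 s of the 64 s allowed. `sign_off` gives no verdict, so what follows is from my own measurements.

**What I did:** I pressed the button and the lid sprang open. I gripped the spindle by the shank with the tool leaning 30°, tilted it upright and stood it in the block's hole until it touched the bench, then let go. I took it again from above by the square end, turned it about 138° to match the gear flat (at 82° in the world frame), and lowered it until it touched the hub. Then I let go and backed off 130 mm.

**Last checks:**
- **Height:** the top of the square end read 150.2 mm (150 expected) and the top of the collar 116.0–116.3 mm (116 expected), so the collar is fully down.
- **Position:** the spindle's head and collar centres are within about 0.6 mm of the bore centre.
- **Tilt:** the head is about 0.3 mm off the collar over 34 mm, roughly 0.01 rad. That is within what the camera can resolve.
- **Surroundings:** in the last scene picture the lid is open and nothing touches the gripper.

**Disagreements:**
- My first depth estimate of the gear position was about 5 mm off. I replaced it with pixel fits from all three cameras, which agreed to about 3 mm.
- The wrist camera showed a fixed offset of about 1.1 mm, which I corrected for.
- One depth reading meant for the hub read 101 mm. It probably fell on the gear face, since the other hub reading was 108.1 mm.
- A picture-difference check on the can, dial stand and mallet gave about 10 grey levels for each, with nothing to compare it against. I judged those three by eye instead: they sit at the same pixel positions as at the start.

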